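Comb the spare lens posts straight in their ribbed tray

TASK

The five spare posts for the lens rail lie slantwise across the ribs of their storage tray, which stands loose on the grey case. Take the comb by its grip, lower it over the middle of the posts until its skids are down in the tray's two side channels and its tines stand between the posts, and comb along the grooves, from the middle outwards both ways, until every post lies straight, down in a groove of its own; then lift the comb out and stand it upright on the table, clear of the tray. Feel your way: set the comb down in the tray gently, ease off and comb back when a post binds, do not shove the loose tray along, keep your fingers off the posts and leave the other things where they lie.

Things in the scene. Friction and masses are not known exactly. Their poses are not given: they have to be found in the camera images.
- case: Closed grey carrying case, 204 x 200 mm, heavy and fixed, its flat lid 24 to 34 mm above the table (differs each time; the lid is 34 mm above the case's origin, which may lie below the table top). The tray stands on it.
- tray: Loose white ribbed plastic tray, 190 (x) x 187 (y) x 19 mm, about 0.9 kg, held only by friction on the case (5 to 10 N). Origin: centre of its underside; x along the grooves, z up. Floor 6 mm thick. Seven grooves at y = -60, -40 .. 60 mm, parted by half-round ribs at y = -50, -30 .. 50 mm, crests 10.5 mm above the underside. End walls 12 mm above the floor, inner faces at x = -90 and 90 mm.
- tray_channel_left (a point): Middle of the floor of the tray's guide channel on its +y side (tray frame: y = 81.8, z = 6 mm); axes as the tray's. The channel is 13.5 mm wide, runs along x, open at both ends, between walls 5 mm thick whose tops are 13 mm above its floor.
- tray_channel_right (a point): The same for the like channel on the tray's -y side (tray frame: y = -81.8, z = 6 mm).
- comb: Comb: an aluminium beam 174 mm long (y), 14 mm thick (x), underside 28 mm up, standing by itself on two end skids: round bars 9 mm thick, 45 mm long in x, at y = -81.8 and 81.8 mm, that run in the tray's channels. Six steel tines, 4 mm thick, hang at x = 0, y = -50, -30 .. 50 mm, tips 6 mm up: seated, they pass 1.5 mm over the rib crests. About 0.16 kg. Origin: centre of the footprint, z up.
- comb_grip (a point): Place to grip on the comb, 65 mm above the skids' underside, over the comb's origin; axes as the comb's. The grey upright grip is 16 mm thick (x), 56 mm wide (y) and reaches from 38 to 84 mm above the skids' underside. Pinch it across x from above. The comb is the same when turned half round. The lens rail's uprights just behind it are about 200 mm tall.
- post_1: One of five alike polished steel lens posts, round, 11 mm diameter, 110 mm long over its domed ends, 80 g. Origin: its middle, on its axis; x axis along the post. At the start it lies slantwise over two ribs of the tray (its axis 16 mm above the tray's underside); settled on the floor of a groove its axis is 11.5 mm above the tray's underside. A groove takes one post.
- post_2: One of five alike polished steel lens posts, round, 11 mm diameter, 110 mm long over its domed ends, 80 g. Origin: its middle, on its axis; x axis along the post. At the start it lies slantwise over two ribs of the tray (its axis 16 mm above the tray's underside); settled on the floor of a groove its axis is 11.5 mm above the tray's underside. A groove takes one post.
- post_3: One of five alike polished steel lens posts, round, 11 mm diameter, 110 mm long over its domed ends, 80 g. Origin: its middle, on its axis; x axis along the post. At the start it lies slantwise over two ribs of the tray (its axis 16 mm above the tray's underside); settled on the floor of a groove its axis is 11.5 mm above the tray's underside. A groove takes one post.
- post_4: One of five alike polished steel lens posts, round, 11 mm diameter, 110 mm long over its domed ends, 80 g. Origin: its middle, on its axis; x axis along the post. At the start it lies slantwise over two ribs of the tray (its axis 16 mm above the tray's underside); settled on the floor of a groove its axis is 11.5 mm above the tray's underside. A groove takes one post.
- post_5: One of five alike polished steel lens posts, round, 11 mm diameter, 110 mm long over its domed ends, 80 g. Origin: its middle, on its axis; x axis along the post. At the start it lies slantwise over two ribs of the tray (its axis 16 mm above the tray's underside); settled on the floor of a groove its axis is 11.5 mm above the tray's underside. A groove takes one post.
- magnifier: Bystander: hand lens with a black handle, 148 mm long, lying flat. Origin: centre of its underside.
- pencil: Bystander: pencil, 171 mm long, lying on the table. Origin: centre of its underside.
- torch: Bystander: black pocket torch with a blue ring, 104 mm long, lying. Origin: centre of its underside.
- slim_box: Bystander: slim white cardboard box, 173 x 29 x 26 mm, lying. Origin: centre of its underside.
- tape: Bystander: roll of yellow tape, 52 mm across, 28 mm high. Origin: centre of its underside.
- glasses: Bystander: yellow safety glasses, 126 mm wide, 44 mm high. Origin: centre of its underside.
Things that resemble listed ones, but are neither listed nor needed, are in the scene too. There is more than one size of the comb; the job needs the largest.

How it is judged:
On the way, in this order (a step that is already met when the one before it is completed fails the run):
1. the comb's skids are down in the tray's two side channels (z of comb in the frame of tray between 0.003 and 0.0095 m and y of comb in the frame of tray between -0.005 and 0.005 m and angle between the x axis of comb and the x axis of tray, either way round below 0.1 rad), for 0.1 s.
2. every post lies parallel to the grooves on the floor of a groove (angle between the x axis of each of post_1, post_2, post_3, post_4, post_5 and the x axis of tray, either way round below 0.05 rad and z of post_1 in the frame of tray between 0.009 and 0.013 m and y of post_1 in the frame of tray between -0.068 and 0.068 m and x of post_1 in the frame of tray between -0.045 and 0.045 m and z of post_2 in the frame of tray between 0.009 and 0.013 m and y of post_2 in the frame of tray between -0.068 and 0.068 m and x of post_2 in the frame of tray between -0.045 and 0.045 m and z of post_3 in the frame of tray between 0.009 and 0.013 m and y of post_3 in the frame of tray between -0.068 and 0.068 m and x of post_3 in the frame of tray between -0.045 and 0.045 m and z of post_4 in the frame of tray between 0.009 and 0.013 m and y of post_4 in the frame of tray between -0.068 and 0.068 m and x of post_4 in the frame of tray between -0.045 and 0.045 m and z of post_5 in the frame of tray between 0.009 and 0.013 m and y of post_5 in the frame of tray between -0.068 and 0.068 m and x of post_5 in the frame of tray between -0.045 and 0.045 m), for 0.2 s.
At the end, for the whole second after the job is handed in: Each of the five posts lies in the tray within 0.05 rad of the groove direction, its axis less than 13 mm above the tray's underside (in a groove: 11.5 mm); the comb stands still and upright (within 0.06 rad) on the table, over 120 mm from the tray's middle and not touching the tray (all of step 2 and horizontal distance between comb and tray above 0.12 m and height (world z) of comb below 0.006 m and angle between comb's own z axis and vertical below 0.06 rad and contact force between comb and tray below 0.1 N and linear speed of comb below 0.02 m/s).
It fails at once if a finger touches a post (contact force between the fingers and post_1 above 0.3 N or contact force between the fingers and post_2 above 0.3 N or contact force between the fingers and post_3 above 0.3 N or contact force between the fingers and post_4 above 0.3 N or contact force between the fingers and post_5 above 0.3 N).
It fails at once if the tray is shoved more than 25 mm from where it stood (distance of tray from where it was at the start of the episode above 0.025 m).
It fails at once if the comb is slammed down or pressed hard on the tray (over 120 N) (contact force between comb and tray above 120 N).
It fails at once if a bystander is moved more than 30 mm (distance of any of magnifier, pencil, torch, slim_box, tape, glasses from where it was at the start of the episode above 0.03 m).
It also fails if it takes over 72 s, if anything falls off the work surface, if the arm or the gripper's body presses on something with over 40 N, if the wrist force passes 120 N, or if a joint passes its speed limit or range.

ROBOT

A 6-joint arm with a two-finger parallel gripper is mounted at the origin on a cart in front of the work surface, level with it; the furniture and walls round the work are solid. World frame = base frame: x ahead of the robot, y to its left, z up, the work surface at z = 0. Lengths are in m, angles in rad, forces in N, time in s.
With the tool pointing down it reaches from about 0.275 to 0.75 m from the base axis. Payload 10.2 kg.
Tool frame: the origin (TCP) lies on the centre line of the jaws, within the pads' length; the fingertips stand 8 mm ahead of it and the grasp point (between the pads) lies 11 mm behind it; x points along the fingers, y is the direction in which the jaws open and shut, and the axes are right-handed (so a half turn about x gives the same grasp; the last joint's range is limited). The gripper opens to 88 mm and grips with 3 to 60 N. Pads are 18 mm wide; open, the fingers measure 123 mm over their backs; the gripper's body (75 mm by 187 mm) begins 45 mm behind the grasp point.
Start: joints at [-1.557, 0.313, 1.498, -0, 1.331, -0.223], TCP at [0.123, -0.51, 0.247] pointing down, gripper open.
Joint ranges: [-2.94, 2.94], [-0.97, 2.17], [0.19, 2.56], [-1.23, 4.37], [0.02, 3.11], [-2.88, 2.88]. Speed limits (rad/s): [2.39, 2.39, 3.01, 3.14, 3.14, 3.14].

INTERFACE

Orientations are given as a unit quaternion [w, x, y, z].
In Python, from bench import manip gives the robot as it stands. The module is installed in compiled form; this text tells all that it offers.
- The arm moves only by the shell command python3 -m handwheel 'ROWS' [FORCE]. ROWS is JSON, a list of rows, each a list of 5 numbers: the closure, from 0 (fully open) to 1 (shut), then the shift along the tool's x, y, z in m, then the turn about the tool's x in degrees. In form: [[hand, x, y, z, turn], ...]. A call has 1 to 10 rows; each row shifts and turns the commanded pose from where the row before left it, along the tool's axes as they then stand; what a row does not reach is not made up. A row lasts 1/8 s, in which the tool goes at most 62.5 mm and 10.7 degrees, less where a joint would pass 70% of its speed; a pose out of reach is approached as far as the arm can. A call with a gripper value outside its range is refused whole. The fingers move at their own pace and stop on an object; FORCE is the grip in N (left out, the last holds). Time passes only in rows, so rows that do not move let the fingers close. It gives the time, the measured TCP pose, the force and the opening at its end, in the units of the state.
- manip.read_state(): the state, without advancing time (a new reading comes with each control period).
- manip.grab_frame(name): name is "side" or "top"; returns the picture (480x640x3 uint8, red, green, blue); there is no depth.
- manip.camera_model(name): a dict with "fx", "fy", "cx", "cy" (pixels), "dist_coeffs" ([k1, k2, p1, p2, k3] as OpenCV has them; the pictures are not rectified), "rvec" (rotation vector, rad) and "tvec" (3), from world to camera coordinates, as OpenCV has them. Camera axes: x right, y down, z forward; pixel columns grow to the right and rows downward; lengths in m; the calibration is good to about 2 mm. A picture is of the moment at which its call begins. camera_model takes no time and is no camera call.
- manip.close_job(): hands the job in, once; it reports no verdict.
The state is a dict: "time": time; "qpos": joint angles; "qvel": joint speeds; "joint_efforts": joint torques, N m; "eef_pos": TCP position; "tool_rot": TCP orientation; "wrist_force": force on the tool from outside, world axes, zero at the start; "moment": the same for the moment, N m; "finger_gap": opening from 0.0 (shut) to 1.0 (fully open).
Only numpy, scipy, OpenCV 4.12 (cv2) and the standard library are available. Lean on these libraries where they do the work, as an engineer would, in place of code of your own. Each camera call takes 0.05 s, during which the arm holds its last target.

## Working session

There is one attempt and no reset: what is moved stays moved. The work goes in short steps, Python scripts to look and compute and a shell command to move; the robot and the scene stay as the last step left them, time stands still between calls to the robot, and variables do not carry over. Pictures are saved under pics/ and viewed, and the job is handed in when it is done.

```bash
mkdir -p pics
cat > h.py <<'E'
import numpy as np, cv2
from bench import manip
from scipy.spatial.transform import Rotation as R
def cam(n):
    c=manip.camera_model(n); K=np.array([[c['fx'],0,c['cx']],[0,c['fy'],c['cy']],[0,0,1.]])
    return K,np.array(c['dist_coeffs'],float),np.array(c['rvec'],float),np.array(c['tvec'],float)
def ray(n,uv):
    K,d,r,t=cam(n); Rm=cv2.Rodrigues(r)[0]
    p=cv2.undistortPoints(np.array(uv,float).reshape(-1,1,2),K,d).reshape(-1,2)
    D=np.c_[p,np.ones(len(p))]@Rm; return -Rm.T@t.ravel(), D/np.linalg.norm(D,axis=1)[:,None]
def plane(n,uv,z):
    o,D=ray(n,uv); return o+D*((z-o[2])/D[:,2])[:,None]
def tri(uvs,uvt):
    o1,a=ray('side',uvs);o2,b=ray('top',uvt);out=[]
    for x,y in zip(a,b):
        s=np.linalg.lstsq(np.c_[x,-y],o2-o1,rcond=None)[0]
        p,q=o1+s[0]*x,o2+s[1]*y; out.append(np.r_[(p+q)/2,np.linalg.norm(p-q)])
    return np.array(out)
def proj(n,P):
    K,d,r,t=cam(n); return cv2.projectPoints(np.array(P,float).reshape(-1,3),r,t,K,d)[0].reshape(-1,2)
def shot(n,name):
    im=cv2.cvtColor(manip.grab_frame(n),cv2.COLOR_RGB2BGR); cv2.imwrite(f'pics/{name}.png',im); return im
E
python3 - <<'E'
from h import *
shot('side','s0');shot('top','t0')
for n in('side','top'):
    K,d,r,t=cam(n);print(n,K[0,0],d,ray(n,[[320,240]]))
s=manip.read_state();print(s)
print(R.from_quat(np.roll(s['tool_rot'],-1)).as_matrix())
E
```

```text
side 556.4402222944768 [-0.12865939  0.          0.          0.          0.        ] (array([-0.48474456, -1.48360931,  0.7584006 ]), array([[ 0.51045118,  0.78123858, -0.35931305]]))
top 449.60220992280625 [-0.04566589  0.          0.          0.          0.        ] (array([0.33840192, 0.05009672, 1.54284586]), array([[ 0.14132436,  0.00196837, -0.98996139]]))
{'time': 0.1, 'qpos': array([-1.55743280e+00,  3.13357574e-01,  1.49830294e+00, -1.79029196e-05,
        1.33100159e+00, -2.23395431e-01]), 'qvel': array([-0.00161524, -0.00133007, -0.00356364, -0.0011044 ,  0.00156966,
       -0.00020403]), 'joint_efforts': array([ 3.45348948e-03, -4.02812684e+01, -2.52643347e+01,  6.95947255e-02,
        3.41860461e-02, -6.11095311e-05]), 'eef_pos': array([ 0.12312413, -0.51015848,  0.24625886]), 'tool_rot': array([ 0.08313638,  0.70219122,  0.08388971, -0.70212417]), 'wrist_force': array([ 0.53605305, -0.47707549, -1.00736488]), 'moment': array([ 0.00505233,  0.04097706, -0.02677657]), 'finger_gap': 0.9996992719216333}
[[-3.16802533e-05  2.34557359e-01 -9.72102281e-01]
 [ 1.06911854e-03 -9.72101718e-01 -2.34557258e-01]
 [-9.99999428e-01 -1.04672340e-03 -2.19973192e-04]]
```

View pics/s0.png

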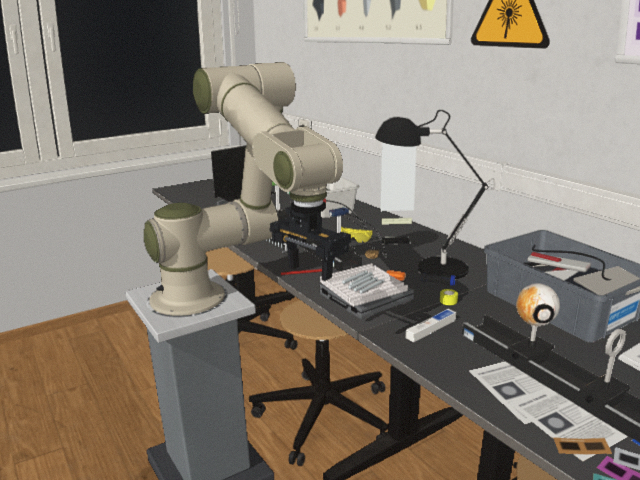

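View pics/t0.png

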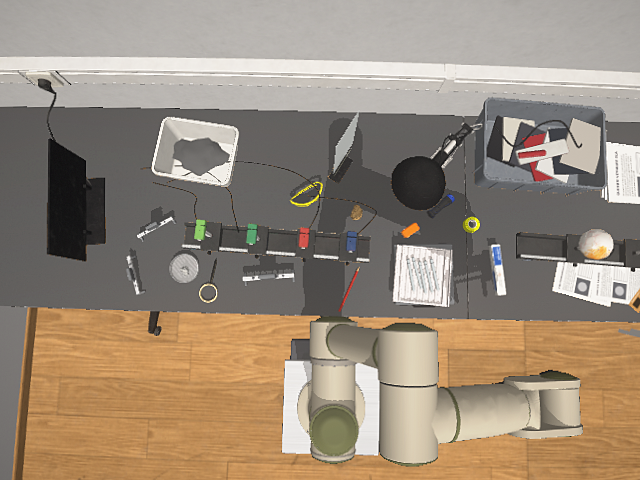

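Run:
```python
from h import *
t=cv2.imread('pics/t0.png')
cv2.imwrite('pics/t0a.png',cv2.resize(t[190:320,110:310],None,fx=4,fy=4,interpolation=cv2.INTER_CUBIC))
cv2.imwrite('pics/t0b.png',cv2.resize(t[210:320,330:530],None,fx=4,fy=4,interpolation=cv2.INTER_CUBIC))
s=cv2.imread('pics/s0.png')
cv2.imwrite('pics/s0a.png',cv2.resize(s[170:350,260:460],None,fx=3.3,fy=3.3,interpolation=cv2.INTER_CUBIC))
for z in(0,.028): print(plane('top',[[243,275],[295,273],[268,274],[137,238],[175,213],[128,250],[138,293]],z).round(3))
```

```text
[[0.431 0.314 0.   ]
 [0.442 0.136 0.   ]
 [0.436 0.229 0.   ]
 [0.549 0.692 0.   ]
 [0.641 0.565 0.   ]
 [0.506 0.721 0.   ]
 [0.359 0.673 0.   ]]
[[0.429 0.309 0.028]
 [0.44  0.134 0.028]
 [0.434 0.225 0.028]
 [0.545 0.681 0.028]
 [0.636 0.555 0.028]
 [0.503 0.708 0.028]
 [0.358 0.662 0.028]]
```

View pics/t0a.png

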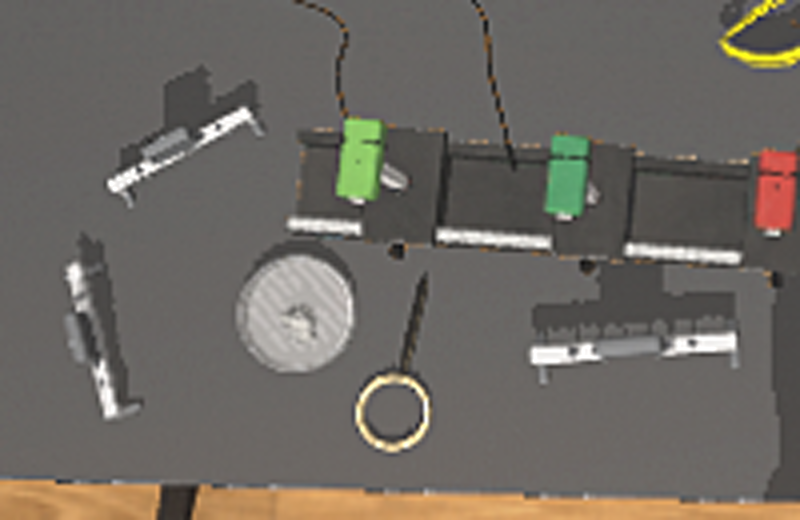

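View pics/t0b.png

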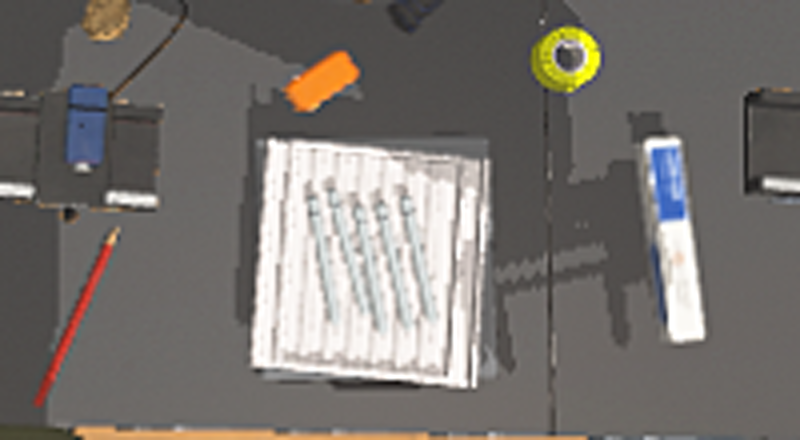

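View pics/s0a.png

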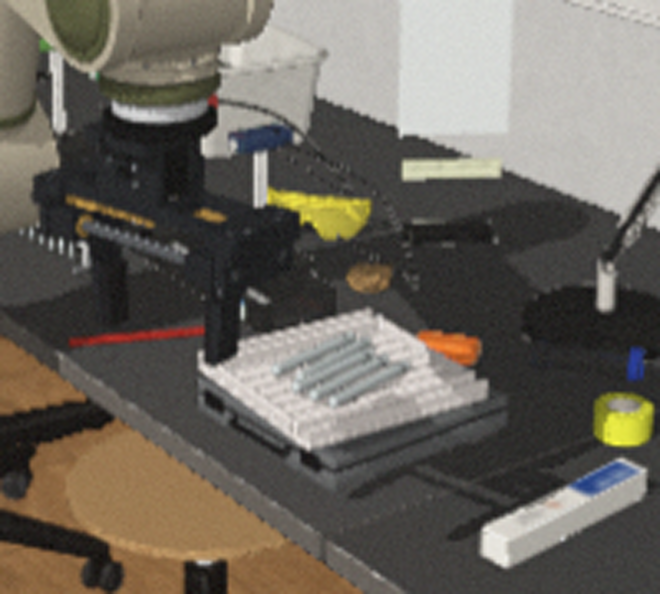

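Comb candidates: A at (268,274), in front of the rail, about 180 mm long. B at (155,225), about 155 mm. C at (133,272), about 150 mm. The description (the largest, rail uprights just behind it) points to A. The posts lie slanted in the tray at (423,275), and the rail at the right has no comb. I'll move the arm away so the side camera can see comb A.

```bash
python3 -m handwheel '[[0,-0.012,-0.028,-0.049,0],[0,-0.012,-0.028,-0.049,0],[0,-0.012,-0.028,-0.049,0],[0,-0.012,-0.028,-0.049,0],[0,-0.012,-0.028,-0.049,0],[0,-0.012,-0.028,-0.049,0],[0,-0.012,-0.028,-0.049,0],[0,-0.012,-0.028,-0.049,0],[0,0,0,0,0]]'
python3 - <<'E'
from h import *
s=shot('side','s1');t=shot('top','t1')
cv2.imwrite('pics/s1a.png',cv2.resize(s[200:290,220:390],None,fx=4.6,fy=4.6,interpolation=cv2.INTER_CUBIC))
E
```

```text
time: 1.23
eef_pos: [0.4534, -0.1983, 0.343]
tool_rot: [0.085, 0.702, 0.085, -0.702]
wrist_force: [-0.0, -1.2, 0.2]
finger_gap: 0.999
```

View pics/s1.png

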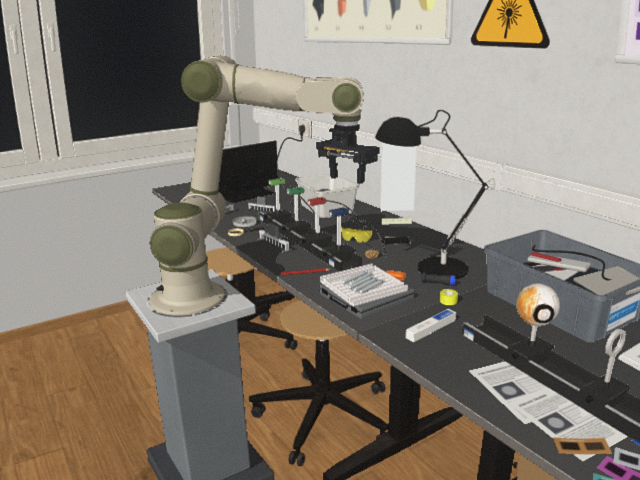

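View pics/s1a.png

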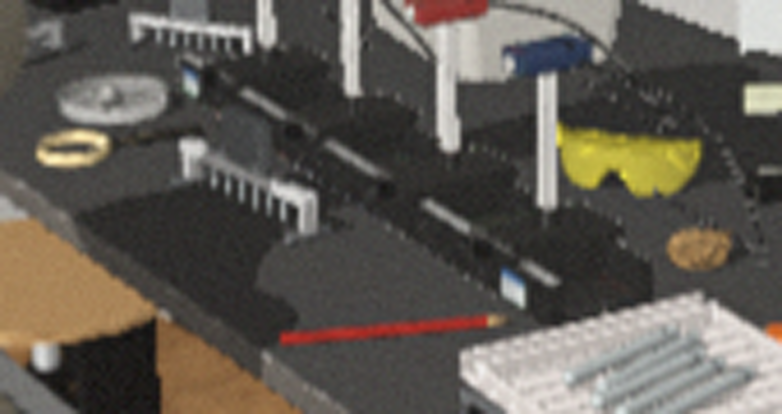

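Run:
```python
from h import *
def z(n,x,y,w,h,f,o):
    im=cv2.imread(f'pics/{n}.png')[y:y+h,x:x+w]; im=cv2.resize(im,None,fx=f,fy=f,interpolation=cv2.INTER_CUBIC)
    for k in range(0,w,10): cv2.putText(im,str(x+k),(k*f,10),0,.35,(0,255,255)); cv2.line(im,(k*f,12),(k*f,18),(0,255,255))
    for k in range(10,h,10): cv2.putText(im,str(y+k),(0,k*f+4),0,.35,(0,255,255)); cv2.line(im,(26,k*f),(32,k*f),(0,255,255))
    cv2.imwrite(f'pics/{o}.png',im)
z('s1',250,215,50,45,14,'s1b'); z('t1',235,225,80,60,10,'t1b')
z('s1',310,255,110,65,7,'s1c'); z('t1',382,236,82,75,8,'t1c')
```

```text
(no output)
```

View pics/s1b.png

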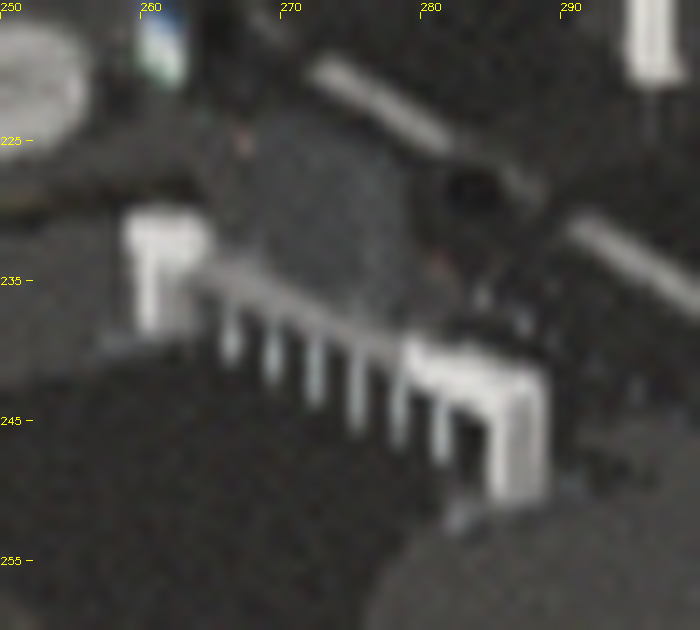

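View pics/t1b.png

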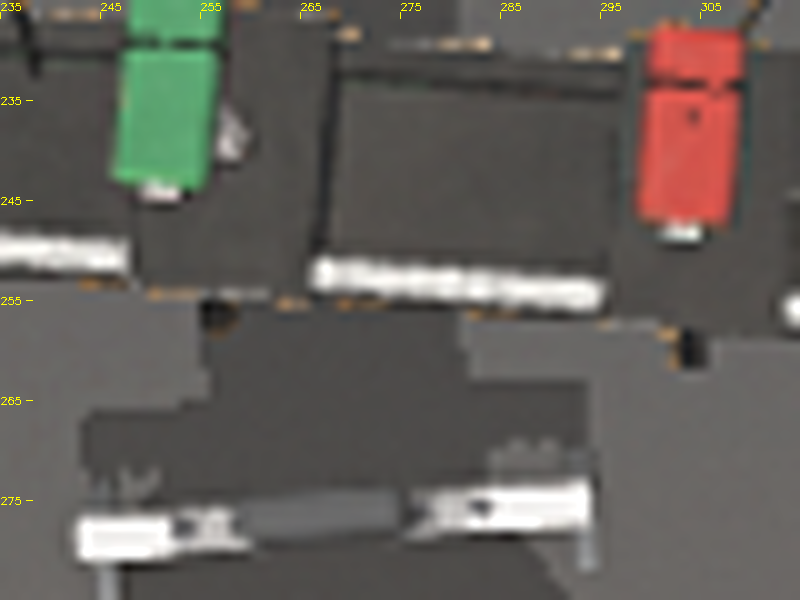

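View pics/s1c.png

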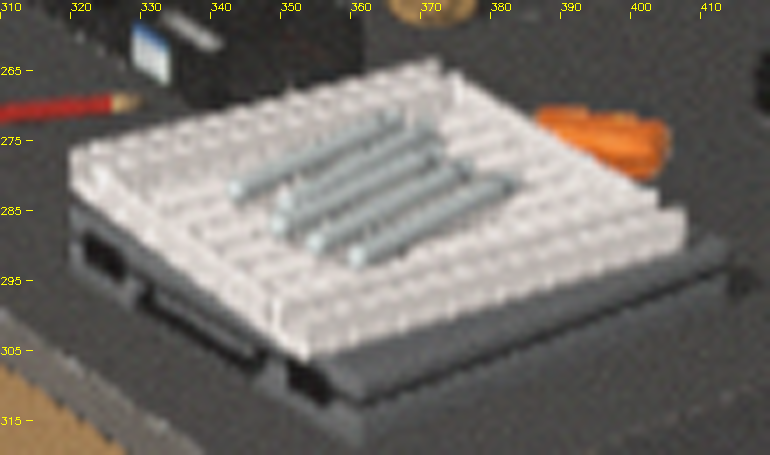

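View pics/t1c.png

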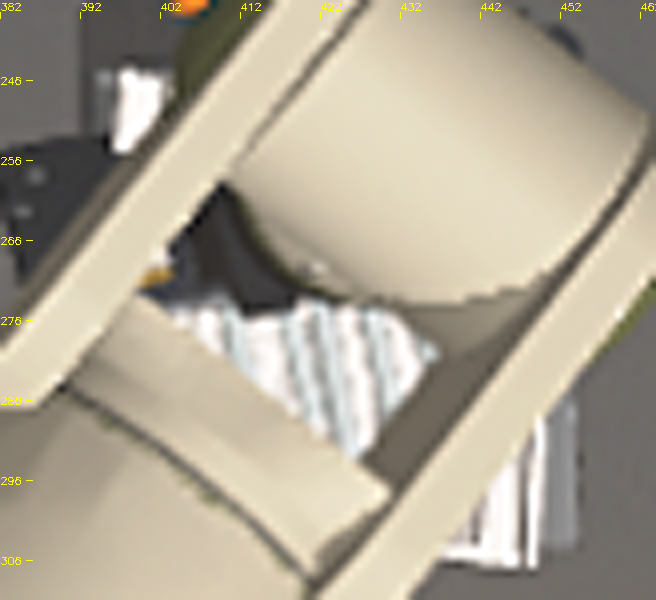

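Run:
```python
from h import *
print(tri([[286.8,242.2],[258.8,231.0],[286.8,250.2]],[[294.2,275.2],[242.3,280.5],[294.2,275.2]]).round(4))
# plane checks
a=plane('top',[[242.4,278.8],[294.2,275.2],[258.3,277.5],[275,276.3]],.038);print(a.round(4))
d=a[0]-a[1];print(np.linalg.norm(d),np.degrees(np.arctan2(d[1],d[0])), (a[0]+a[1])/2)
print(plane('top',[[258.3,276.8],[275.2,275.8]],.084).round(4))
print('side 0.038',plane('side',[[286.8,242.2],[258.8,231]],.038).round(4))
# uprights: red/green
print('uprights z.2 top',plane('top',[[251,234],[304,235],[251,244],[303,248]],.2).round(3))
K=cv2.imread('pics/t1.png')
```

```text
[[0.432  0.1365 0.0368 0.0006]
 [0.4098 0.3103 0.0326 0.0007]
 [0.4331 0.1388 0.0049 0.0025]]
[[0.4156 0.3092 0.038 ]
 [0.4321 0.1363 0.038 ]
 [0.4213 0.2561 0.038 ]
 [0.4268 0.2004 0.038 ]]
0.17363269742049883 95.48083688601598 [0.42385094 0.222743   0.038     ]
[[0.421  0.2499 0.084 ]
 [0.4257 0.1952 0.084 ]]
side 0.038 [[0.4302 0.1339 0.038 ]
 [0.4028 0.2971 0.038 ]]
uprights z.2 top [[0.543 0.262 0.2  ]
 [0.544 0.101 0.2  ]
 [0.513 0.26  0.2  ]
 [0.504 0.103 0.2  ]]
```

Run:
```python
from h import *
def z(n,x,y,w,h,f,o):
    im=cv2.imread(f'pics/{n}.png')[y:y+h,x:x+w]; im=cv2.resize(im,None,fx=f,fy=f,interpolation=cv2.INTER_CUBIC)
    for k in range(0,w,10): cv2.putText(im,str(x+k),(k*f,10),0,.35,(0,255,255)); cv2.line(im,(k*f,12),(k*f,18),(0,255,255))
    for k in range(10,h,10): cv2.putText(im,str(y+k),(0,k*f+4),0,.35,(0,255,255)); cv2.line(im,(26,k*f),(32,k*f),(0,255,255))
    cv2.imwrite(f'pics/{o}.png',im)
z('s1',270,170,80,60,10,'s1d'); z('t1',235,220,80,40,10,'t1d')
```

```text
(no output)
```

View pics/s1d.png

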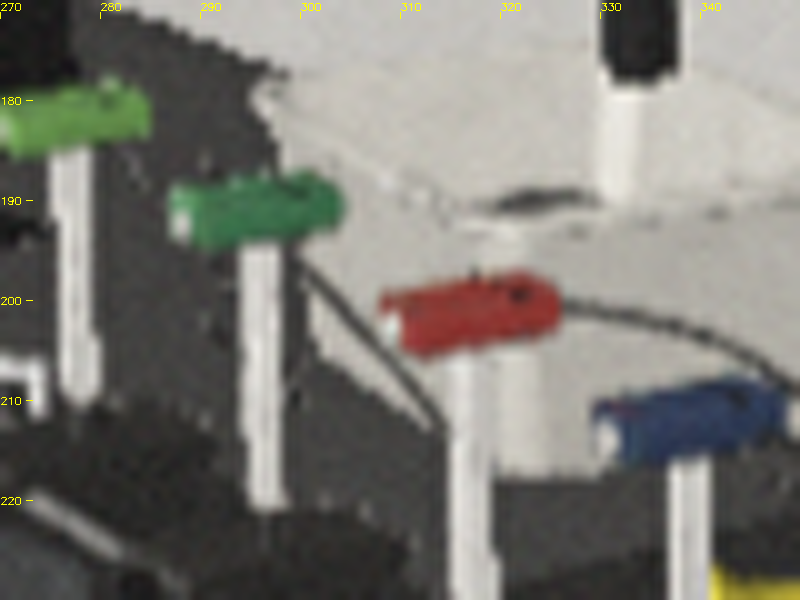

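View pics/t1d.png

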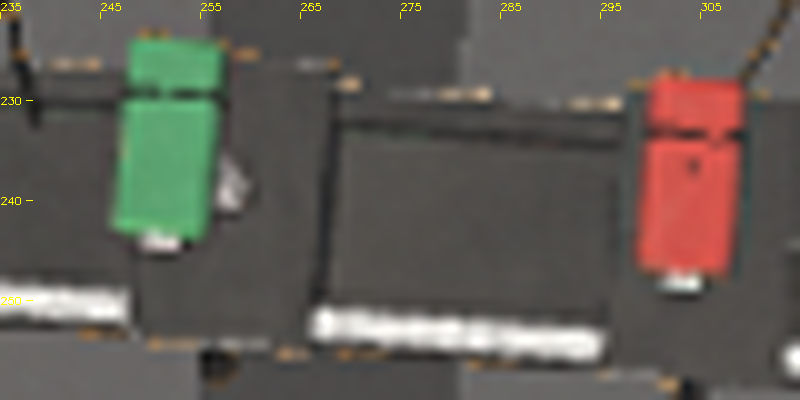

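Run:
```python
from h import *
print(tri([[287.8,192.3],[308.8,203]],[[250.5,244],[303,248]]).round(4))
print(plane('top',[[246,243],[256,243.5],[247,253],[299,247],[308,247.5]],.185).round(3))
```

```text
[[0.516  0.2651 0.1779 0.0014]
 [0.5076 0.104  0.1778 0.0008]]
[[0.517 0.278 0.185]
 [0.516 0.248 0.185]
 [0.487 0.274 0.185]
 [0.509 0.116 0.185]
 [0.508 0.089 0.185]]
```

Comb A checks out: 174 mm long, with its centre near (0.424, 0.223) and yaw +5.5°. The laser modules behind start at x≈0.508–0.516, z≈0.18, so I'll approach from the robot side.

```bash
python3 -m handwheel '[[0,0,-0.0587,-0.007,0],[0,0,-0.0587,-0.007,0],[0,0,-0.0587,-0.007,0],[0,0,-0.0587,-0.007,0],[0,0,-0.0587,-0.007,0],[0,0,-0.0587,-0.007,0],[0,0,-0.0587,-0.007,0]]'
python3 -m handwheel '[[0,0,0,0,-10.25],[0,0,0,0,-10.25],[0,0,0,0,-10.25],[0,0,0,0,-10.25],[0,0,0,0,-10.25],[0,0,0,0,-10.25],[0,0,0,0,-10.25],[0,0,0,0,-10.25],[0,0,0,0,0]]'
cat > st.py <<'E'
from h import *
s=manip.read_state();M=R.from_quat(np.roll(s['tool_rot'],-1)).as_matrix()
print(round(s['time'],2),'p',s['eef_pos'].round(4),'ty ang',round(np.degrees(np.arctan2(M[1,1],M[0,1])),2),'gap',s['finger_gap']*88,'F',s['wrist_force'].round(1),'M',s['moment'].round(2),'q',s['qpos'].round(2), 'ty',M[:,1].round(3),'tz',M[:,2].round(3))
E
python3 st.py
```

```text
time: 2.2
eef_pos: [0.4026, 0.2107, 0.3425]
tool_rot: [-0.083, -0.702, -0.083, 0.702]
wrist_force: [0.9, 0.3, -0.6]
finger_gap: 0.999
time: 3.32
eef_pos: [0.4031, 0.2091, 0.3424]
tool_rot: [0.523, 0.476, 0.523, -0.476]
wrist_force: [0.7, -0.1, -0.2]
finger_gap: 1.001
3.33 p [0.4031 0.2091 0.3424] ty ang 5.35 gap 88.06238774546043 F [ 0.7 -0.1 -0.2] M [-0.06 -0.1  -0.  ] q [ 0.22  0.1   1.51 -0.    1.53  0.13] ty [ 0.996  0.093 -0.001] tz [ 0.093 -0.996  0.   ]
```

```bash
python3 -m handwheel '[[0,0.045,0.001,-0.003,0],[0,0.045,0,0,0],[0,0.045,0,0,0],[0,0.025,0,0,0],[0,0,0,0,0]]'
python3 st.py
python3 - <<'E'
from h import *
s=shot('side','s2');t=shot('top','t2')
cv2.imwrite('pics/s2a.png',cv2.resize(s[170:290,210:370],None,fx=5,fy=5,interpolation=cv2.INTER_CUBIC))
cv2.imwrite('pics/t2a.png',cv2.resize(t[210:310,220:360],None,fx=5,fy=5,interpolation=cv2.INTER_CUBIC))
E
```

```text
time: 3.95
eef_pos: [0.403, 0.2125, 0.1815]
tool_rot: [0.522, 0.475, 0.523, -0.477]
wrist_force: [0.2, -0.1, 0.6]
finger_gap: 1.0
3.95 p [0.403  0.2125 0.1815] ty ang 5.32 gap 88.0055964092711 F [ 0.2 -0.1  0.6] M [-0.07 -0.08  0.04] q [ 0.23  0.23  1.79 -0.    1.13  0.13] ty [ 0.996  0.093 -0.004] tz [ 0.093 -0.996  0.001]
```

View pics/s2a.png

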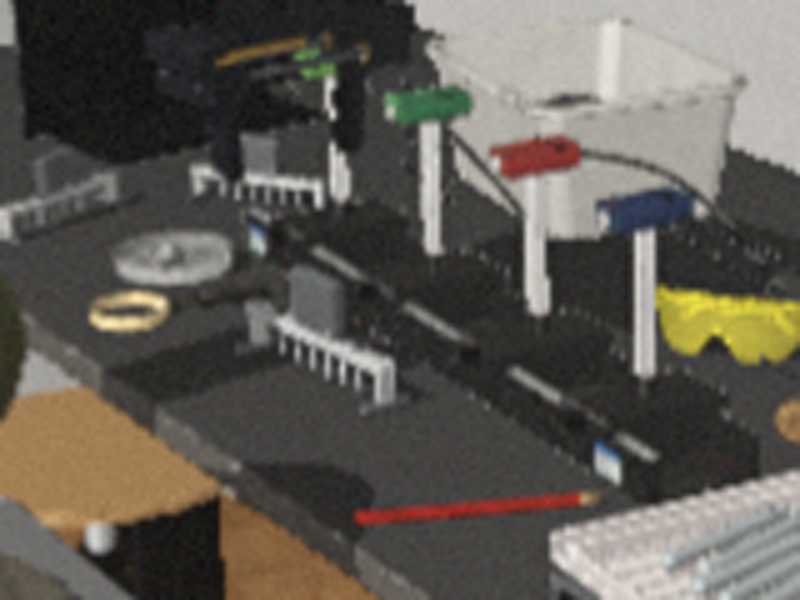

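View pics/t2a.png

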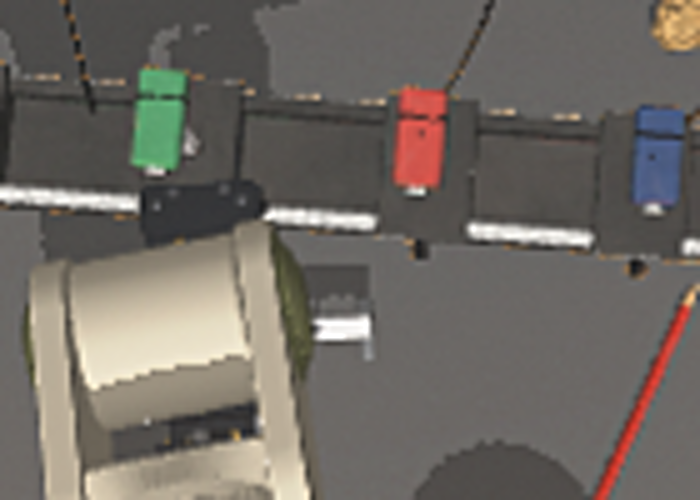

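The side view shows comb A's grey grip at about (273,230), with the jaws above it. The top view shows the gripper body ending at row 248, clear of the green module. I'll go down the rest.

```bash
python3 -m handwheel '[[0,0.03,0.001,0,0],[0,0.03,0,0,0],[0,0.03,0,0,0],[0,0.02,0,0,0],[0,0.016,0,0,0],[0,0,0,0,0]]'
python3 st.py
python3 - <<'E'
from h import *
s=shot('side','s3');t=shot('top','t3')
cv2.imwrite('pics/s3a.png',cv2.resize(s[190:280,220:340],None,fx=6,fy=6,interpolation=cv2.INTER_CUBIC))
cv2.imwrite('pics/t3a.png',cv2.resize(t[210:310,220:360],None,fx=5,fy=5,interpolation=cv2.INTER_CUBIC))
E
```

```text
time: 4.8
eef_pos: [0.405, 0.2134, 0.0571]
tool_rot: [0.523, 0.476, 0.523, -0.475]
wrist_force: [0.4, 0.1, 0.8]
finger_gap: 1.0
4.8 p [0.405  0.2134 0.0571] ty ang 5.49 gap 87.97155640996792 F [0.4 0.1 0.8] M [ 0.01 -0.07 -0.  ] q [0.23 0.43 1.91 0.   0.81 0.13] ty [0.995 0.096 0.   ] tz [ 0.096 -0.995 -0.   ]
```

View pics/s3a.png

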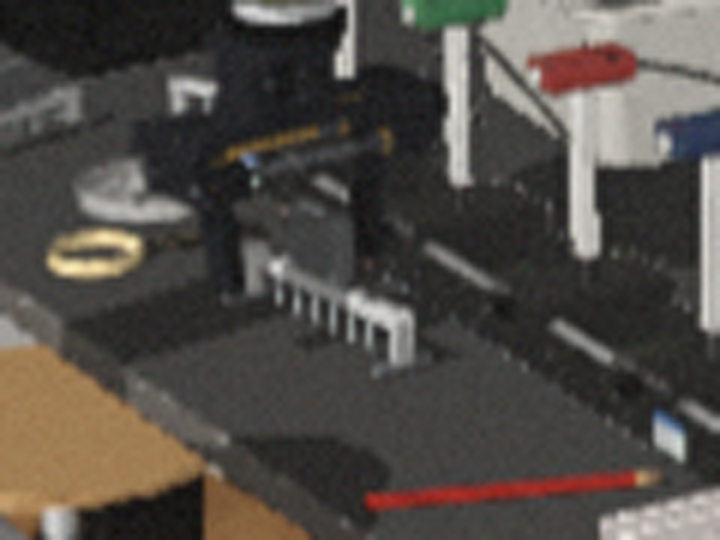

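View pics/t3a.png

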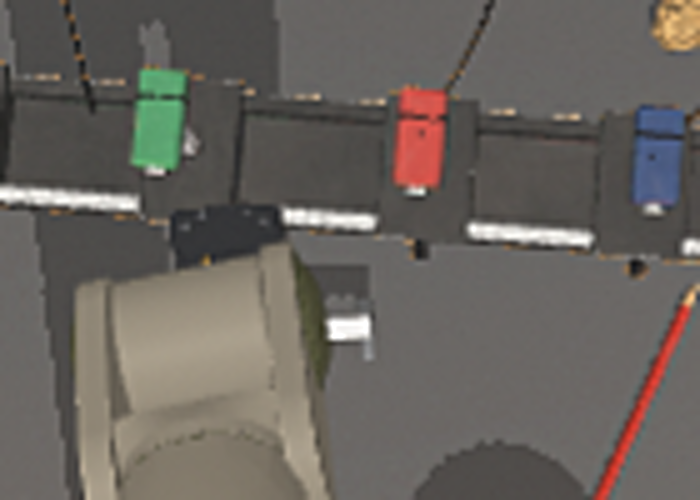

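```bash
python3 -m handwheel '[[0,0.002,0.007,0,0],[0,0,0.007,0,0],[0,0,0.002,0,0],[0.6,0,0,0,0],[0.75,0,0,0,0],[0.85,0,0,0,0],[1,0,0,0,0],[1,0,0,0,0],[1,0,0,0,0]]' 15
python3 st.py
python3 - <<'E'
from h import *
s=shot('side','s4');t=shot('top','t4')
cv2.imwrite('pics/s4a.png',cv2.resize(s[190:280,220:340],None,fx=6,fy=6,interpolation=cv2.INTER_CUBIC))
E
```

```text
time: 6.02
eef_pos: [0.4205, 0.215, 0.0547]
tool_rot: [0.524, 0.475, 0.524, -0.475]
wrist_force: [0.0, 0.2, -0.4]
finger_gap: 0.344
6.03 p [0.4205 0.215  0.0547] ty ang 5.57 gap 30.26960304766168 F [ 0.   0.2 -0.4] M [-0.05 -0.12 -0.  ] q [ 0.22  0.46  1.86 -0.    0.82  0.13] ty [ 0.995  0.097 -0.   ] tz [ 0.097 -0.995  0.   ]
```

View pics/s4a.png

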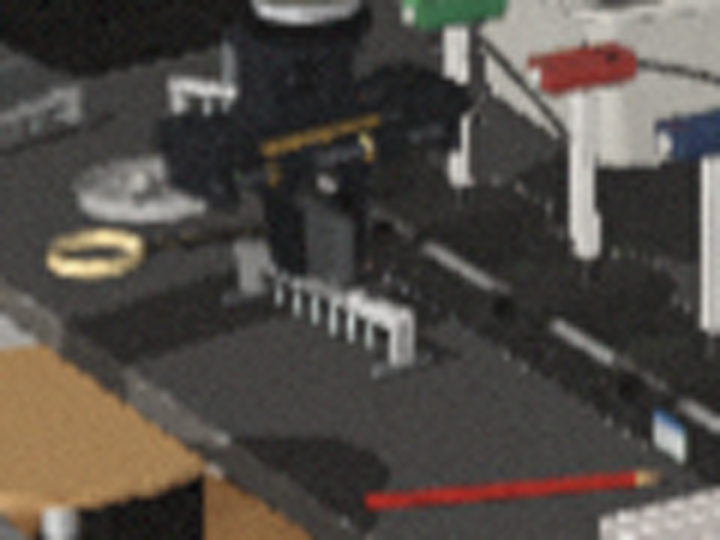

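```bash
python3 -m handwheel '[[1,0,0,0,0],[1,0,0,0,0],[1,0,0,0,0],[1,0,0,0,0]]' 15
python3 st.py;python3 -m handwheel '[[1,0,0,0,0],[1,0,0,0,0],[1,0,0,0,0]]' 50
python3 st.py
```

```text
time: 6.62
eef_pos: [0.4204, 0.215, 0.0547]
tool_rot: [0.524, 0.475, 0.524, -0.475]
wrist_force: [1.7, 0.0, -2.1]
finger_gap: 0.183
6.62 p [0.4204 0.215  0.0547] ty ang 5.57 gap 16.12427331280978 F [ 1.7  0.  -2.1] M [-0.1  -0.1  -0.01] q [ 0.22  0.46  1.87 -0.    0.82  0.13] ty [ 0.995  0.097 -0.   ] tz [ 0.097 -0.995  0.   ]
time: 7.0
eef_pos: [0.4205, 0.215, 0.0547]
tool_rot: [0.524, 0.475, 0.524, -0.475]
wrist_force: [0.1, -0.1, -2.6]
finger_gap: 0.178
7.0 p [0.4205 0.215  0.0547] ty ang 5.57 gap 15.624695232996835 F [ 0.1 -0.1 -2.6] M [-0.01 -0.08 -0.  ] q [ 0.22  0.46  1.86 -0.    0.82  0.13] ty [ 0.995  0.097 -0.   ] tz [ 0.097 -0.995  0.   ]
```

```bash
python3 -m handwheel '[[1,-0.01,-0.005,0,0],[1,-0.005,-0.02,0,0],[1,-0.005,-0.03,0,0],[1,-0.03,-0.01,0,0],[1,-0.05,0,0,0],[1,-0.04,0,0,0],[1,0,0,0,0]]'
python3 st.py
python3 - <<'E'
from h import *
def z(n,x,y,w,h,f,o):
    im=cv2.imread(f'pics/{n}.png')[y:y+h,x:x+w]; im=cv2.resize(im,None,fx=f,fy=f,interpolation=cv2.INTER_CUBIC)
    for k in range(0,w,10): cv2.putText(im,str(x+k),(k*f,10),0,.35,(0,0,255)); cv2.line(im,(k*f,12),(k*f,18),(0,0,255))
    for k in range(10,h,10): cv2.putText(im,str(y+k),(0,k*f+4),0,.35,(0,0,255)); cv2.line(im,(26,k*f),(32,k*f),(0,0,255))
    cv2.imwrite(f'pics/{o}.png',im)
z('t0',386,238,74,74,8,'t0e')
z('s1',314,256,100,55,8,'s1e')
E
```

```text
time: 7.88
eef_pos: [0.3566, 0.209, 0.1974]
tool_rot: [0.525, 0.477, 0.523, -0.473]
wrist_force: [0.2, -0.3, -2.8]
finger_gap: 0.177
7.88 p [0.3566 0.209  0.1974] ty ang 5.58 gap 15.61727725352186 F [ 0.2 -0.3 -2.8] M [-0.06 -0.11 -0.02] q [0.24 0.11 1.88 0.   1.14 0.15] ty [0.995 0.097 0.006] tz [ 0.097 -0.995 -0.001]
```

View pics/t0e.png

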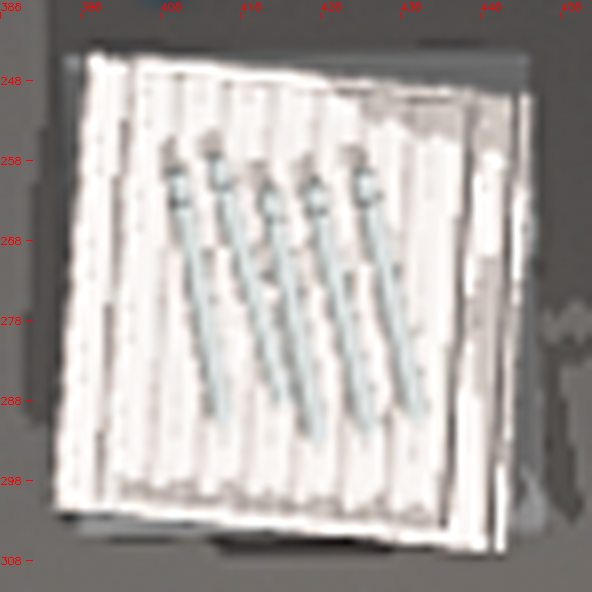

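View pics/s1e.png

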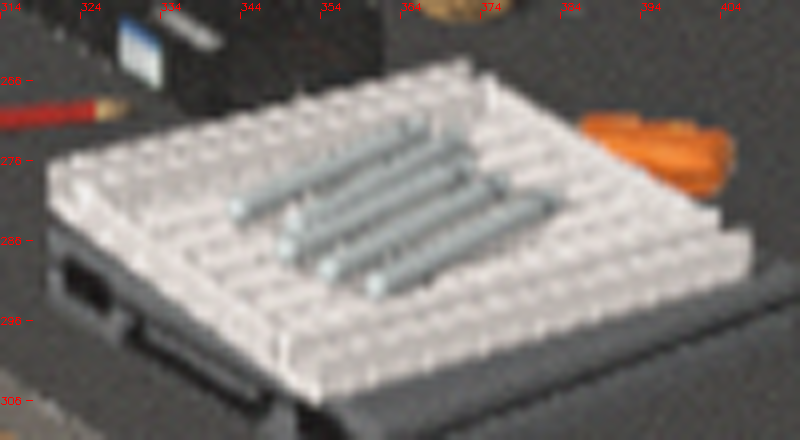

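Run:
```python
from h import *
T=np.array([[397.2,244.6],[392.9,301.8],[452.2,249.9],[448.9,306.7]]);S=np.array([[372.5,263.5],[320,275.8],[407.8,284.8],[354,301.3]])
p=tri(S,T);print(p.round(4));zm=p[:,2].mean();print('z',zm,p[:,:3].mean(0))
for z in(zm,.045,.05):
    a=plane('top',T,z);dx=a[0]-a[1]+a[2]-a[3];dy=a[0]-a[2]+a[1]-a[3]
    print(z,a.mean(0).round(4),'yaw',np.degrees(np.arctan2(dx[1],dx[0])),np.degrees(np.arctan2(dy[1],dy[0]))-90,np.linalg.norm(dx)/2,np.linalg.norm(dy)/2)
    b=plane('side',S,z);dx=b[0]-b[1]+b[2]-b[3];dy=b[0]-b[2]+b[1]-b[3]
    print('   side',b.mean(0).round(4),'yaw',np.degrees(np.arctan2(dx[1],dx[0])),np.degrees(np.arctan2(dy[1],dy[0]))-90,np.linalg.norm(dx)/2,np.linalg.norm(dy)/2)
```

```text
[[ 0.545  -0.2082  0.0465  0.0046]
 [ 0.3537 -0.1936  0.0493  0.004 ]
 [ 0.5308 -0.3934  0.0474  0.0029]
 [ 0.3421 -0.3809  0.0448  0.0049]]
z 0.04699167569889058 [ 0.44289364 -0.29400052  0.04699168]
0.04699167569889058 [ 0.4412 -0.2928  0.047 ] yaw -4.145814332098831 -3.876606594406681 0.19082480425566556 0.18630906094299388
   side [ 0.4451 -0.2944  0.047 ] yaw -4.141101691731553 -4.532301317010081 0.19029879678294329 0.18974670039813216
0.045 [ 0.4413 -0.2932  0.045 ] yaw -4.145814332098843 -3.876606594406681 0.19107888057422664 0.18655712471281471
   side [ 0.4477 -0.2911  0.045 ] yaw -4.141101691731538 -4.532301317010052 0.1908315613798756 0.1902779193341728
0.05 [ 0.441  -0.2921  0.05  ] yaw -4.1458143320988405 -3.876606594406695 0.19044103496838172 0.1859343733031375
   side [ 0.4411 -0.2994  0.05  ] yaw -4.141101691731561 -4.532301317010095 0.18949408310158683 0.18894432135851713
```

```bash
cat > posts.py <<'E'
from h import *
P=np.array([[170,158,220,420],[212,140,280,398],[262,175,318,435],[310,170,368,430],[358,155,415,412]],float)
uv=P.reshape(-1,2)/8+[386,238]
a=plane('top',uv,.028+.016)[:,:2]
c=np.array([.4415,-.2932]);th=np.radians(-4.1);Rm=np.array([[np.cos(th),-np.sin(th)],[np.sin(th),np.cos(th)]])
l=(a-c)@Rm*1000; l=l.reshape(5,4)
for r in l:
    m=(r[:2]+r[2:])/2;d=r[:2]-r[2:];s=d[1]/d[0]
    print('mid',m.round(1),'len',np.hypot(*d).round(0),'ang',np.degrees(np.arctan(s)).round(1),'y at x=-10,-5,0,5,10',[round(m[1]+s*(x-m[0]),1) for x in(-10,-5,0,5,10)])
E
python3 posts.py
```

```text
mid [ 0.8 41.8] len 111.0 ang 14.9 y at x=-10,-5,0,5,10 [np.float64(39.0), np.float64(40.3), np.float64(41.6), np.float64(43.0), np.float64(44.3)]
mid [11.2 21.1] len 111.0 ang 18.8 y at x=-10,-5,0,5,10 [np.float64(13.9), np.float64(15.6), np.float64(17.3), np.float64(19.0), np.float64(20.7)]
mid [-2.1  1.7] len 110.0 ang 16.1 y at x=-10,-5,0,5,10 [np.float64(-0.5), np.float64(0.9), np.float64(2.3), np.float64(3.8), np.float64(5.2)]
mid [  2.  -18.6] len 111.0 ang 16.4 y at x=-10,-5,0,5,10 [np.float64(-22.1), np.float64(-20.7), np.float64(-19.2), np.float64(-17.7), np.float64(-16.2)]
mid [ 10.7 -38.1] len 109.0 ang 16.2 y at x=-10,-5,0,5,10 [np.float64(-44.1), np.float64(-42.6), np.float64(-41.2), np.float64(-39.7), np.float64(-38.3)]
```

```bash
python3 -m handwheel '[[1,0,0.004,0.0573,0],[1,0,0.004,0.0573,0],[1,0,0.004,0.0573,0],[1,0,0.004,0.0573,0],[1,0,0.004,0.0573,0],[1,0,0.004,0.0573,0],[1,0,0.004,0.0573,0],[1,0,0.004,0.0573,0],[1,0,0.004,0.0573,0]]' 60
python3 -m handwheel '[[1,0,0,0,5],[1,0,0,0,4.7],[1,0,0,0,0],[1,0,0,0,0]]'
python3 st.py
python3 - <<'E'
from h import *
def z(im,x,y,w,h,f,o):
    im=im[y:y+h,x:x+w]; im=cv2.resize(im,None,fx=f,fy=f,interpolation=cv2.INTER_CUBIC)
    for k in range(0,w,10): cv2.putText(im,str(x+k),(k*f,10),0,.35,(0,0,255)); cv2.line(im,(k*f,12),(k*f,18),(0,0,255))
    for k in range(10,h,10): cv2.putText(im,str(y+k),(0,k*f+4),0,.35,(0,0,255)); cv2.line(im,(26,k*f),(32,k*f),(0,0,255))
    cv2.imwrite(f'pics/{o}.png',im)
z(shot('top','t5'),380,220,90,95,6,'t5a')
z(shot('side','s5'),300,200,130,110,6,'s5a')
E
```

```text
time: 9.0
eef_pos: [0.4412, -0.3025, 0.1933]
tool_rot: [0.523, 0.475, 0.524, -0.475]
wrist_force: [0.8, 0.2, -1.5]
finger_gap: 0.173
time: 9.5
eef_pos: [0.4415, -0.3007, 0.1941]
tool_rot: [0.482, 0.517, 0.482, -0.517]
wrist_force: [0.6, 0.2, -3.0]
finger_gap: 0.178
9.5 p [ 0.4415 -0.3007  0.1941] ty ang -4.03 gap 15.697813203963193 F [ 0.6  0.2 -3. ] M [-0.1  -0.07 -0.04] q [-0.82  0.38  1.55  0.    1.22 -0.75] ty [ 0.998 -0.07  -0.001] tz [-0.07  -0.998 -0.001]
```

View pics/t5a.png

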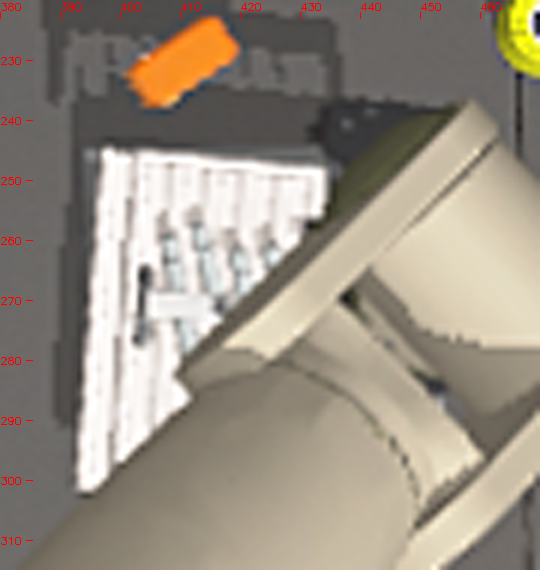

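View pics/s5a.png

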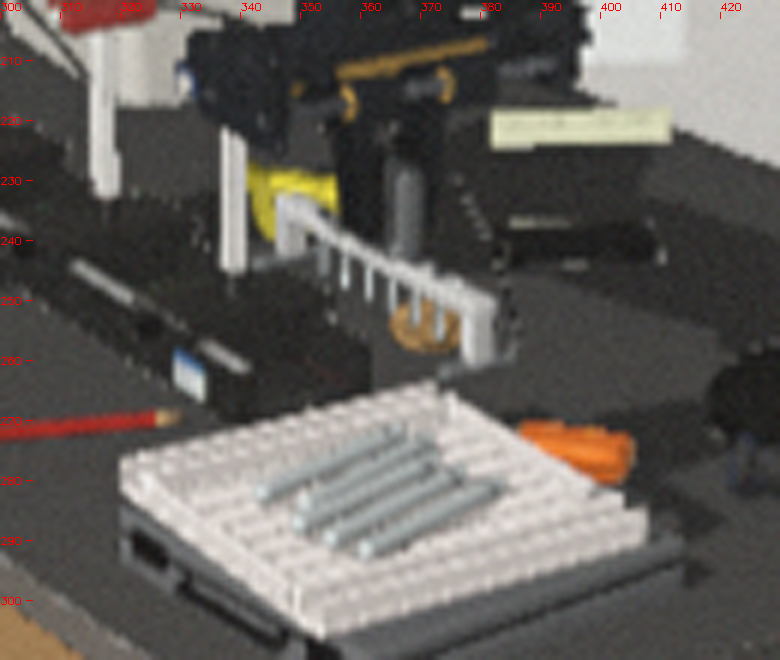

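```bash
cat > cpred.py <<'E'
from h import *
import sys
s=manip.read_state();p=s['eef_pos'];M=R.from_quat(np.roll(s['tool_rot'],-1)).as_matrix()
off=float(sys.argv[1]) if len(sys.argv)>1 else .0073
cx=M[:,1];cy=-M[:,2];cz=-M[:,0]
o=p-off*M[:,2]-.0547*cz
def C(x,y,z): return o+x*cx+y*cy+z*cz
L={'skid+y ends':[C(.0225,.0818,.0045),C(-.0225,.0818,.0045)],'beam+y top':[C(.007,.087,.038),C(-.007,.087,.038)],'beam-y top':[C(.007,-.087,.038),C(-.007,-.087,.038)],'skid-y bot':[C(.0225,-.0818,0),C(-.0225,-.0818,0)],'tips':[C(0,.05,.006),C(0,-.05,.006)]}
print('comb',o.round(4))
for k,v in L.items(): print(k,'top',proj('top',v).round(1).tolist(),'side',proj('side',v).round(1).tolist())
E
python3 cpred.py
```

```text
comb [ 0.4421 -0.2935  0.1398]
skid+y ends top [[404.7, 263.6], [403.6, 277.9]] side [[354.3, 240.5], [341.8, 243.4]]
beam+y top top [[404.7, 267.5], [404.4, 272.1]] side [[349.1, 230.7], [345.2, 231.5]]
beam-y top top [[461.3, 272.9], [461.1, 277.5]] side [[382.6, 249.0], [378.4, 250.0]]
skid-y bot top [[456.2, 268.7], [455.4, 283.0]] side [[385.6, 259.8], [372.5, 263.1]]
tips top [[414.4, 271.7], [446.2, 274.7]] side [[353.7, 244.8], [372.7, 255.7]]
```

Run:
```python
from h import *
def z(n,x,y,w,h,f,o):
    im=cv2.imread(f'pics/{n}.png')
    im=im[y:y+h,x:x+w]; im=cv2.resize(im,None,fx=f,fy=f,interpolation=cv2.INTER_CUBIC)
    for k in range(0,w,5): cv2.putText(im,str(x+k),(k*f,10),0,.35,(0,0,255)); cv2.line(im,(k*f,12),(k*f,18),(0,0,255))
    for k in range(5,h,5): cv2.putText(im,str(y+k),(0,k*f+4),0,.35,(0,0,255)); cv2.line(im,(26,k*f),(32,k*f),(0,0,255))
    cv2.imwrite(f'pics/{o}.png',im)
z('t5',394,258,30,25,20,'t5b');z('s5',340,225,50,40,15,'s5b')
```

```text
(no output)
```

View pics/t5b.png

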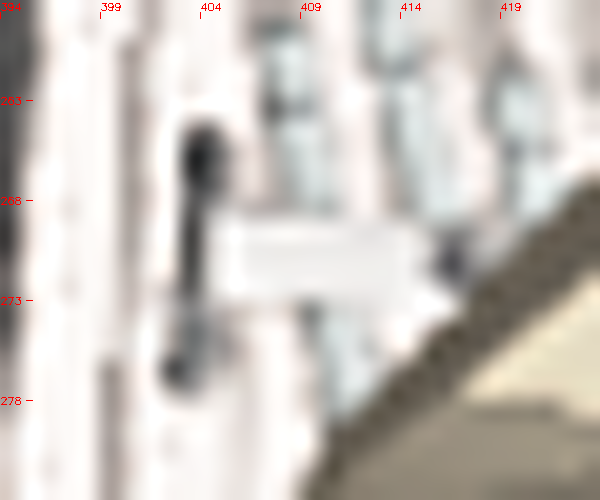

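View pics/s5b.png

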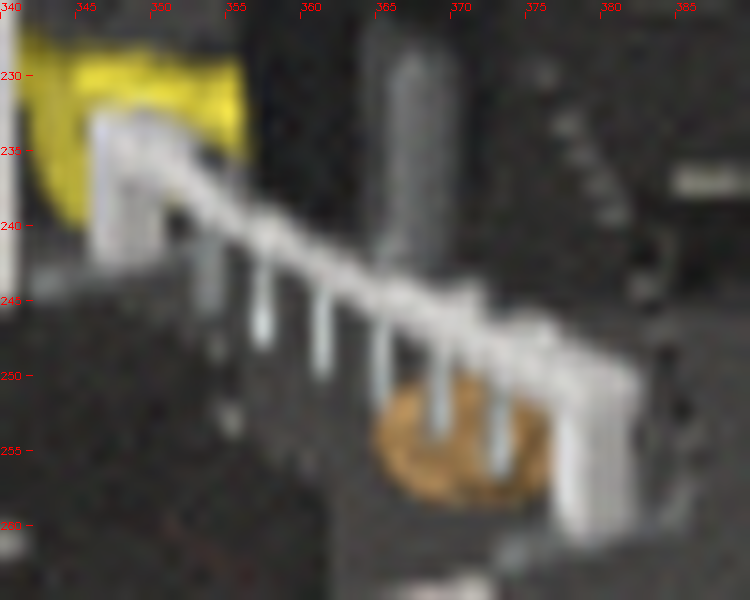

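```bash
python3 -m handwheel '[[1,0.03,0.002,0.0015,0],[1,0.03,0,0,0],[1,0.022,0,0,0],[1,0,0,0,0],[1,0,0,0,0]]' 60
python3 st.py; python3 cpred.py
python3 - <<'E'
from h import *
def z(im,x,y,w,h,f,o):
    im=im[y:y+h,x:x+w]; im=cv2.resize(im,None,fx=f,fy=f,interpolation=cv2.INTER_CUBIC)
    for k in range(0,w,5): cv2.putText(im,str(x+k),(k*f,10),0,.35,(0,0,255)); cv2.line(im,(k*f,12),(k*f,18),(0,0,255))
    for k in range(5,h,5): cv2.putText(im,str(y+k),(0,k*f+4),0,.35,(0,0,255)); cv2.line(im,(26,k*f),(32,k*f),(0,0,255))
    cv2.imwrite(f'pics/{o}.png',im)
z(shot('top','t6'),386,240,45,60,12,'t6a')
z(shot('side','s6'),315,230,100,75,8,'s6a')
E
```

```text
time: 10.22
eef_pos: [0.4439, -0.303, 0.1137]
tool_rot: [0.482, 0.518, 0.481, -0.518]
wrist_force: [-0.2, 1.2, -1.6]
finger_gap: 0.174
10.22 p [ 0.4439 -0.303   0.1137] ty ang -4.11 gap 15.343721331506172 F [-0.2  1.2 -1.6] M [-0.04 -0.05 -0.03] q [-0.82  0.48  1.63  0.    1.03 -0.75] ty [ 0.997 -0.072  0.001] tz [-0.072 -0.997  0.001]
comb [ 0.4445 -0.2958  0.059 ]
skid+y ends top [[400.8, 265.1], [399.8, 278.6]] side [[355.2, 264.8], [342.9, 267.9]]
beam+y top top [[400.7, 268.8], [400.3, 273.1]] side [[350.1, 255.3], [346.3, 256.3]]
beam-y top top [[454.2, 273.9], [453.9, 278.3]] side [[383.0, 275.5], [378.9, 276.6]]
skid-y bot top [[449.5, 269.9], [448.7, 283.4]] side [[386.0, 285.6], [373.1, 289.3]]
tips top [[409.9, 272.7], [440.1, 275.6]] side [[354.6, 269.5], [373.3, 281.5]]
```

View pics/t6a.png

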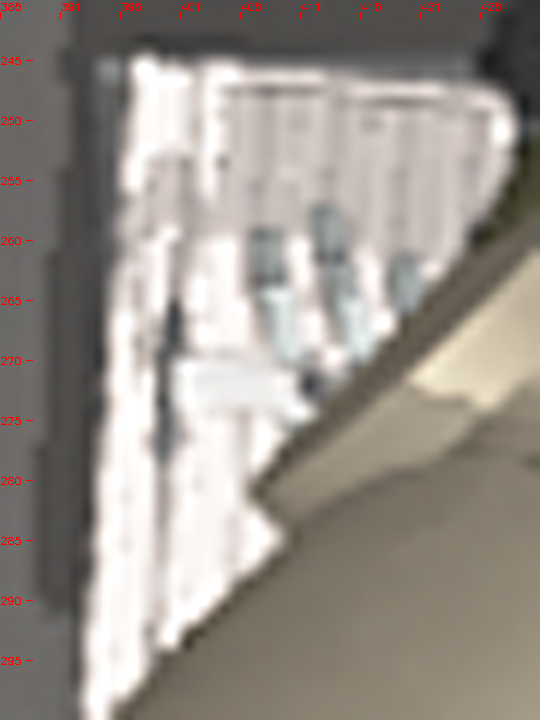

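View pics/s6a.png

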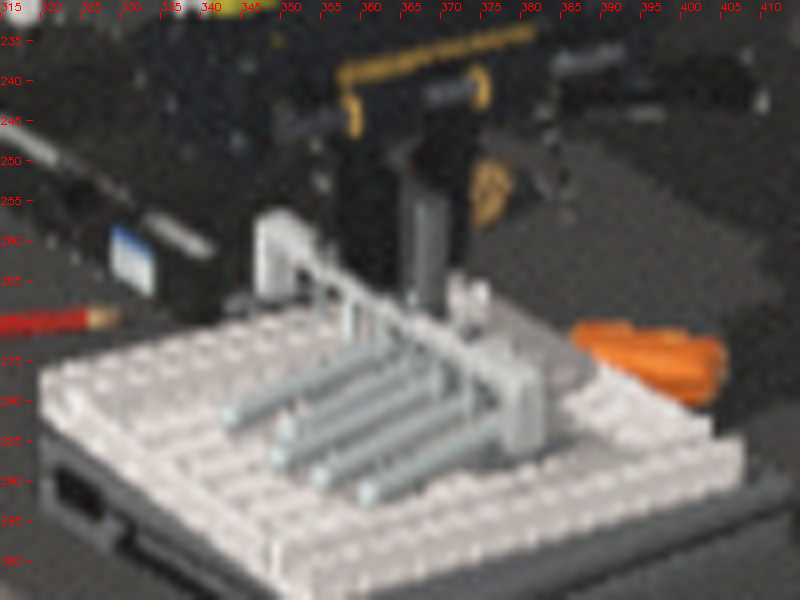

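Run:
```python
from h import *
c=np.array([.4412,-.2928]);th=np.radians(-4.1);Rm=np.array([[np.cos(th),-np.sin(th)],[np.sin(th),np.cos(th)]])
def loc(uv,z): return ((plane('top',uv,z)[:,:2]-c)@Rm*1000).round(1)
# dark line left, right inner features (t0e): right: dark line (465,100)-(443,525), outer wall inner edge (513,150)-(495,540), outer edge (530,95)-(503,550)
uv=np.array([[127,60],[100,490],[465,100],[443,525],[515,150],[495,540],[530,95],[503,550],[90,52],[55,510]])/8+[386,238]
for z in(.034,.047): print(z,loc(uv,z).tolist())
print('comb now top-cam', loc([[400.6,264.6],[399.3,278.0]],.0635))
```

```text
0.034 [[95.8, 75.0], [-85.7, 73.2], [92.6, -69.5], [-86.6, -71.0], [73.4, -92.0], [-90.8, -93.1], [97.4, -97.1], [-94.6, -96.7], [97.7, 90.9], [-95.7, 91.3]]
0.047 [[93.8, 77.2], [-86.0, 75.4], [90.7, -66.0], [-87.0, -67.5], [71.7, -88.3], [-91.1, -89.4], [95.5, -93.4], [-94.9, -93.0], [95.7, 93.0], [-96.0, 93.4]]
comb now top-cam [[ 27.5  79.7]
 [-17.   80.8]]
```

```bash
python3 -m handwheel '[[1,0.004,-0.001,-0.001,0],[1,0.004,-0.001,0,0],[1,0.004,0,0,0],[1,0,0,0,0]]' 60
python3 st.py;python3 -m handwheel '[[1,0.003,0,0,0],[1,0.003,0,0,0],[1,0,0,0,0]]' 60
python3 st.py
```

```text
time: 10.82
eef_pos: [0.4415, -0.3015, 0.1004]
tool_rot: [-0.481, -0.518, -0.482, 0.518]
wrist_force: [-0.2, -0.6, -0.9]
finger_gap: 0.176
10.82 p [ 0.4415 -0.3015  0.1004] ty ang -4.13 gap 15.527470685939978 F [-0.2 -0.6 -0.9] M [-0.08 -0.07 -0.01] q [-0.82  0.49  1.65 -0.    1.   -0.75] ty [ 0.997 -0.072 -0.001] tz [-0.072 -0.997 -0.   ]
time: 11.2
eef_pos: [0.4416, -0.3015, 0.0945]
tool_rot: [-0.481, -0.518, -0.482, 0.518]
wrist_force: [0.2, 0.5, -0.6]
finger_gap: 0.176
11.2 p [ 0.4416 -0.3015  0.0945] ty ang -4.13 gap 15.478981340663942 F [ 0.2  0.5 -0.6] M [-0.03 -0.09  0.  ] q [-0.82  0.5   1.65 -0.    0.99 -0.75] ty [ 0.997 -0.072 -0.   ] tz [-0.072 -0.997 -0.   ]
```

```bash
cat > look.py <<'E'
from h import *
import sys
def z(im,x,y,w,h,f,o):
    im=im[y:y+h,x:x+w]; im=cv2.resize(im,None,fx=f,fy=f,interpolation=cv2.INTER_CUBIC)
    for k in range(0,w,5): cv2.putText(im,str(x+k),(k*f,10),0,.35,(0,0,255)); cv2.line(im,(k*f,12),(k*f,18),(0,0,255))
    for k in range(5,h,5): cv2.putText(im,str(y+k),(0,k*f+4),0,.35,(0,0,255)); cv2.line(im,(26,k*f),(32,k*f),(0,0,255))
    cv2.imwrite(f'pics/{o}.png',im)
n=sys.argv[1]
if 't' in sys.argv[2]: z(shot('top','t'+n),386,240,80,70,9,f't{n}a')
if 's' in sys.argv[2]: z(shot('side','s'+n),315,240,100,70,8,f's{n}a')
E
python3 look.py 7 ts
```

```text
(no output)
```

View pics/s7a.png

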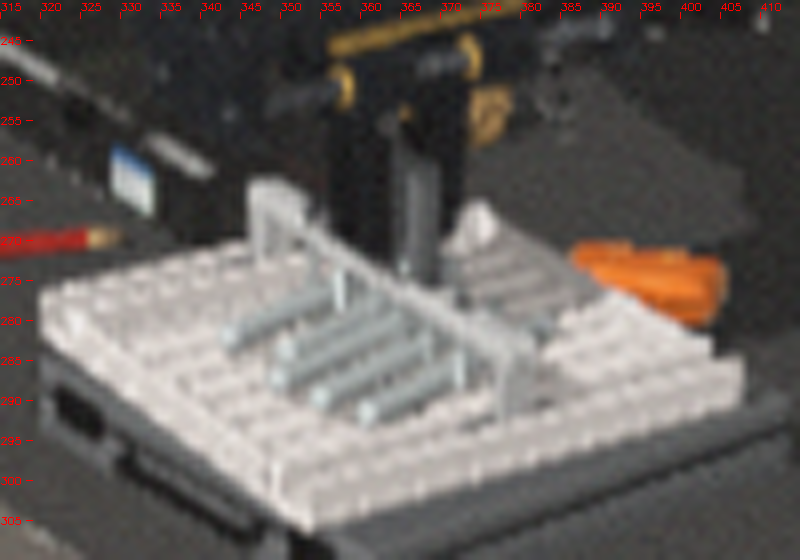

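View pics/t7a.png

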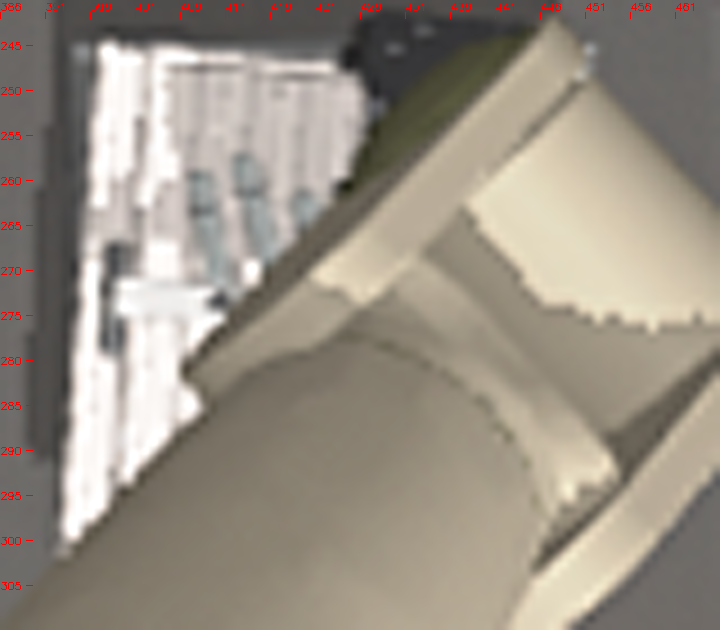

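The side view shows the right skid inside the near channel at (379,291), with tines between the post shafts. The top view shows the left skid in its channel at (398,273). I'll lower it the last few mm gently.

```bash
python3 -m handwheel '[[1,0.002,0,0,0],[1,0.0015,0,0,0],[1,0,0,0,0]]' 60
python3 st.py;python3 -m handwheel '[[1,0.0015,0,0,0],[1,0,0,0,0]]' 60
python3 st.py
```

```text
time: 11.68
eef_pos: [0.4417, -0.3016, 0.0915]
tool_rot: [-0.482, -0.518, -0.482, 0.518]
wrist_force: [-0.9, 0.1, 1.9]
finger_gap: 0.178
11.68 p [ 0.4417 -0.3016  0.0915] ty ang -4.13 gap 15.66483476887504 F [-0.9  0.1  1.9] M [ 0.09  0.09 -0.01] q [-0.82  0.51  1.65 -0.    0.98 -0.75] ty [ 0.997 -0.072  0.   ] tz [-0.072 -0.997  0.   ]
time: 11.92
eef_pos: [0.4419, -0.3017, 0.0913]
tool_rot: [-0.482, -0.518, -0.481, 0.518]
wrist_force: [-4.1, 4.6, 15.6]
finger_gap: 0.176
11.93 p [ 0.4419 -0.3017  0.0913] ty ang -4.11 gap 15.516499393167011 F [-4.1  4.6 15.6] M [ 0.74  0.79 -0.06] q [-0.82  0.51  1.65 -0.    0.98 -0.75] ty [ 0.997 -0.072  0.001] tz [-0.072 -0.997  0.001]
```

```bash
python3 -m handwheel '[[1,-0.0012,0,0,0],[1,0,0,0,0]]' 60; python3 st.py; python3 cpred.py .008; python3 look.py 8 ts
```

```text
time: 12.18
eef_pos: [0.4418, -0.3016, 0.0914]
tool_rot: [0.482, 0.518, 0.481, -0.518]
wrist_force: [-0.7, 1.7, 6.8]
finger_gap: 0.176
12.18 p [ 0.4418 -0.3016  0.0914] ty ang -4.13 gap 15.470939666619593 F [-0.7  1.7  6.8] M [ 0.31  0.29 -0.01] q [-0.82  0.51  1.65  0.    0.98 -0.75] ty [ 0.997 -0.072  0.   ] tz [-0.072 -0.997  0.   ]
comb [ 0.4424 -0.2937  0.0367]
skid+y ends top [[398.9, 266.2], [398.0, 279.6]] side [[354.2, 271.3], [341.9, 274.5]]
beam+y top top [[398.8, 269.9], [398.5, 274.2]] side [[349.2, 261.9], [345.3, 262.9]]
beam-y top top [[451.5, 275.0], [451.3, 279.3]] side [[381.7, 282.5], [377.7, 283.7]]
skid-y bot top [[447.0, 271.0], [446.2, 284.4]] side [[384.7, 292.6], [371.9, 296.3]]
tips top [[408.0, 273.8], [437.7, 276.7]] side [[353.6, 276.1], [372.1, 288.4]]
```

View pics/s8a.png

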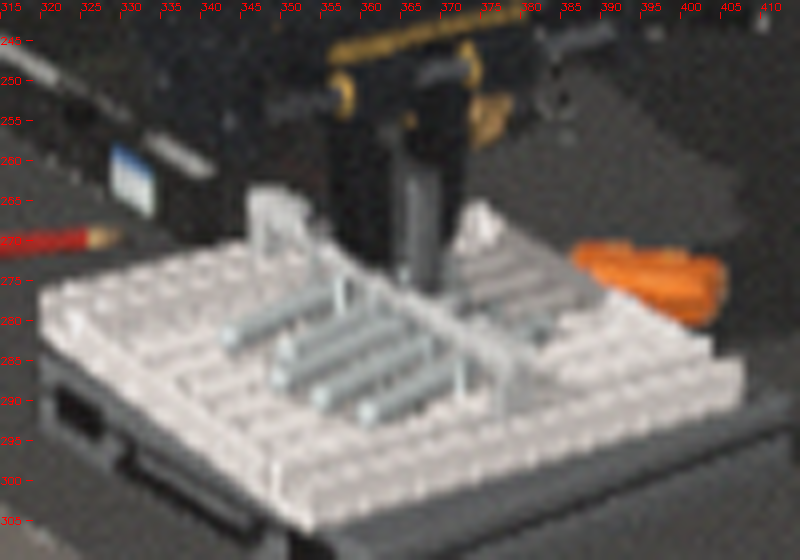

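View pics/t8a.png

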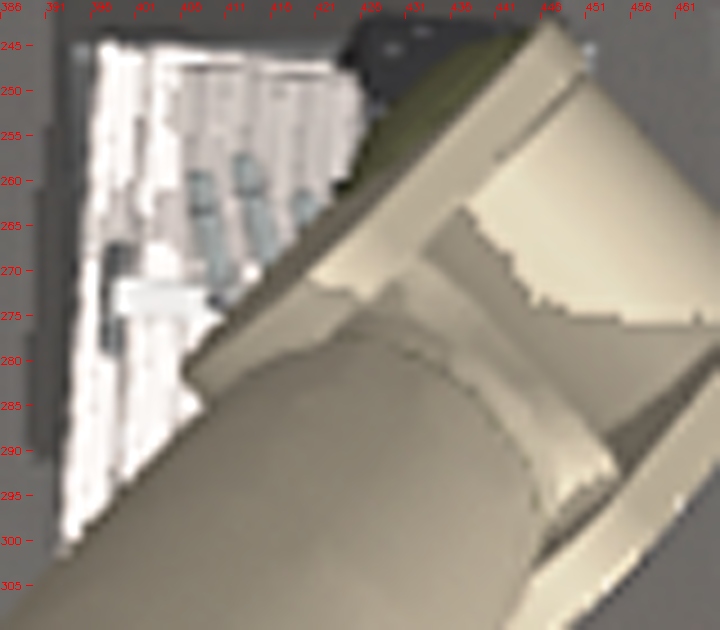

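```bash
python3 -m handwheel '[[1,-0.0006,0,0,0],[1,0,0.003,0,0],[1,0,0.003,0,0],[1,0,0.003,0,0]]' 60; python3 st.py; python3 -m handwheel '[[1,0,0.003,0,0],[1,0,0.003,0,0],[1,0,0.003,0,0]]' 60; python3 st.py
```

```text
time: 12.78
eef_pos: [0.4508, -0.3022, 0.0914]
tool_rot: [-0.482, -0.518, -0.482, 0.518]
wrist_force: [-3.2, -0.2, 1.4]
finger_gap: 0.175
12.78 p [ 0.4508 -0.3022  0.0914] ty ang -4.13 gap 15.399438097444202 F [-3.2 -0.2  1.4] M [-0.02  0.46  0.05] q [-0.81  0.52  1.63 -0.    0.99 -0.73] ty [ 0.997 -0.072 -0.   ] tz [-0.072 -0.997 -0.   ]
time: 13.15
eef_pos: [0.4598, -0.3028, 0.0914]
tool_rot: [0.482, 0.518, 0.482, -0.518]
wrist_force: [-1.6, -0.6, 1.4]
finger_gap: 0.175
13.15 p [ 0.4598 -0.3028  0.0914] ty ang -4.13 gap 15.436999365273566 F [-1.6 -0.6  1.4] M [ 0.03  0.36 -0.01] q [-0.8   0.54  1.6   0.    1.   -0.72] ty [ 0.997 -0.072 -0.   ] tz [-0.072 -0.997 -0.   ]
```

Low forces, so I'll keep combing in +x.

```bash
python3 -m handwheel '[[1,0,0.004,0,0],[1,0,0.004,0,0],[1,0,0.004,0,0]]' 60; python3 st.py; python3 -m handwheel '[[1,0,0.004,0,0],[1,0,0.004,0,0],[1,0,0.004,0,0]]' 60; python3 st.py; python3 look.py 9 s
```

```text
time: 13.52
eef_pos: [0.4719, -0.3038, 0.0915]
tool_rot: [0.482, 0.518, 0.482, -0.518]
wrist_force: [-1.4, -0.3, 0.5]
finger_gap: 0.175
13.53 p [ 0.4719 -0.3038  0.0915] ty ang -4.13 gap 15.417699795630584 F [-1.4 -0.3  0.5] M [-0.03  0.22 -0.01] q [-0.78  0.56  1.57  0.    1.02 -0.71] ty [ 0.997 -0.072  0.   ] tz [-0.072 -0.997 -0.   ]
time: 13.9
eef_pos: [0.4838, -0.3046, 0.0915]
tool_rot: [0.482, 0.518, 0.482, -0.518]
wrist_force: [-1.0, -0.3, -1.3]
finger_gap: 0.176
13.9 p [ 0.4838 -0.3046  0.0915] ty ang -4.13 gap 15.506306295741828 F [-1.  -0.3 -1.3] M [-0.01  0.17  0.02] q [-0.77  0.58  1.54  0.    1.03 -0.69] ty [ 0.997 -0.072  0.   ] tz [-0.072 -0.997 -0.   ]
```

View pics/s9a.png

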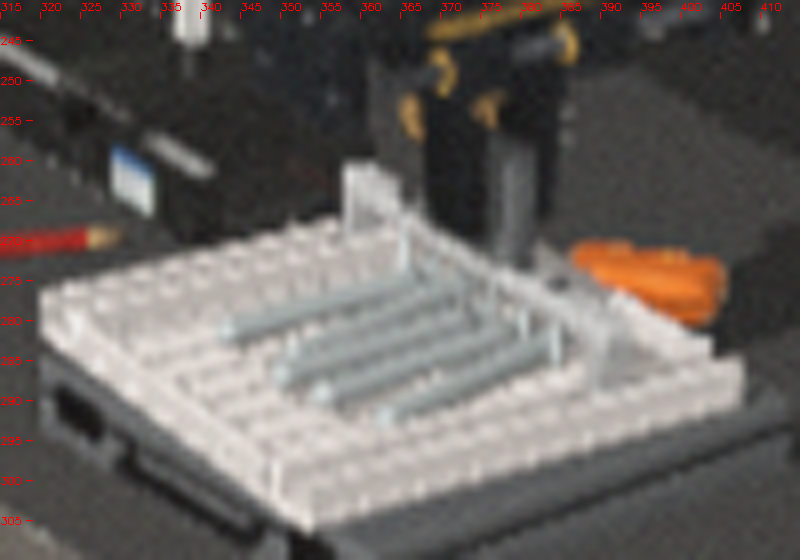

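```bash
python3 -m handwheel '[[1,0,0.005,0,0],[1,0,0.005,0,0],[1,0,0.005,0,0],[1,0,0,0,0]]' 60; python3 st.py; python3 -m handwheel '[[1,0,-0.006,0,0],[1,0,-0.006,0,0],[1,0,-0.006,0,0],[1,0,-0.006,0,0],[1,0,-0.006,0,0],[1,0,-0.006,0,0],[1,0,-0.006,0,0]]' 60; python3 st.py;  python3 look.py 10 ts
```

```text
time: 14.45
eef_pos: [0.499, -0.3057, 0.0915]
tool_rot: [0.482, 0.518, 0.481, -0.518]
wrist_force: [1.0, -0.0, -1.3]
finger_gap: 0.178
14.45 p [ 0.499  -0.3057  0.0915] ty ang -4.12 gap 15.662279286863278 F [ 1.  -0.  -1.3] M [-0.05 -0.2   0.06] q [-0.75  0.6   1.49  0.    1.05 -0.68] ty [ 0.997 -0.072  0.001] tz [-0.072 -0.997  0.   ]
time: 15.32
eef_pos: [0.4562, -0.3026, 0.0915]
tool_rot: [-0.482, -0.518, -0.482, 0.518]
wrist_force: [1.1, -0.3, -1.2]
finger_gap: 0.177
15.32 p [ 0.4562 -0.3026  0.0915] ty ang -4.13 gap 15.544861072826187 F [ 1.1 -0.3 -1.2] M [-0.04 -0.14  0.03] q [-0.8   0.53  1.61 -0.    1.   -0.73] ty [ 0.997 -0.072 -0.   ] tz [-0.072 -0.997 -0.   ]
```

View pics/s10a.png

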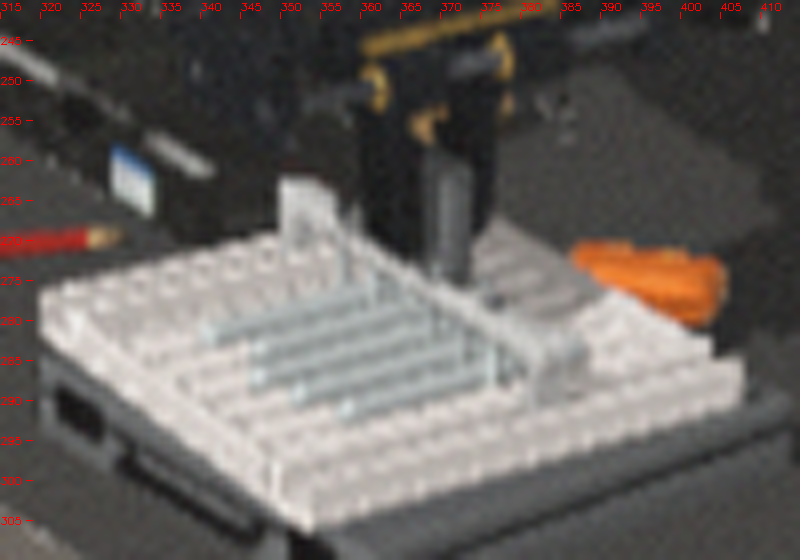

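The posts are nearly straight. I'll carry on in −x past the middle.

```bash
python3 -m handwheel '[[1,0,-0.005,0,0],[1,0,-0.005,0,0],[1,0,-0.005,0,0],[1,0,-0.005,0,0],[1,0,-0.005,0,0]]' 60; python3 st.py; python3 -m handwheel '[[1,0,-0.005,0,0],[1,0,-0.005,0,0],[1,0,-0.005,0,0],[1,0,-0.005,0,0],[1,0,-0.005,0,0],[1,0,-0.005,0,0],[1,0,-0.005,0,0]]' 60; python3 st.py;  python3 look.py 11 ts
```

```text
time: 16.05
eef_pos: [0.4313, -0.3008, 0.0915]
tool_rot: [-0.482, -0.518, -0.482, 0.518]
wrist_force: [0.9, 0.5, -0.9]
finger_gap: 0.176
16.05 p [ 0.4313 -0.3008  0.0915] ty ang -4.13 gap 15.485007639430247 F [ 0.9  0.5 -0.9] M [-0.05 -0.13  0.03] q [-0.83  0.49  1.68 -0.    0.97 -0.76] ty [ 0.997 -0.072 -0.   ] tz [-0.072 -0.997 -0.   ]
time: 16.92
eef_pos: [0.3964, -0.2983, 0.0915]
tool_rot: [0.482, 0.518, 0.482, -0.518]
wrist_force: [0.0, -0.3, -0.6]
finger_gap: 0.176
16.93 p [ 0.3964 -0.2983  0.0915] ty ang -4.13 gap 15.48053609484937 F [ 0.  -0.3 -0.6] M [-0.09 -0.07 -0.01] q [-0.88  0.44  1.77  0.    0.93 -0.81] ty [ 0.997 -0.072 -0.   ] tz [-0.072 -0.997 -0.   ]
```

View pics/s11a.png

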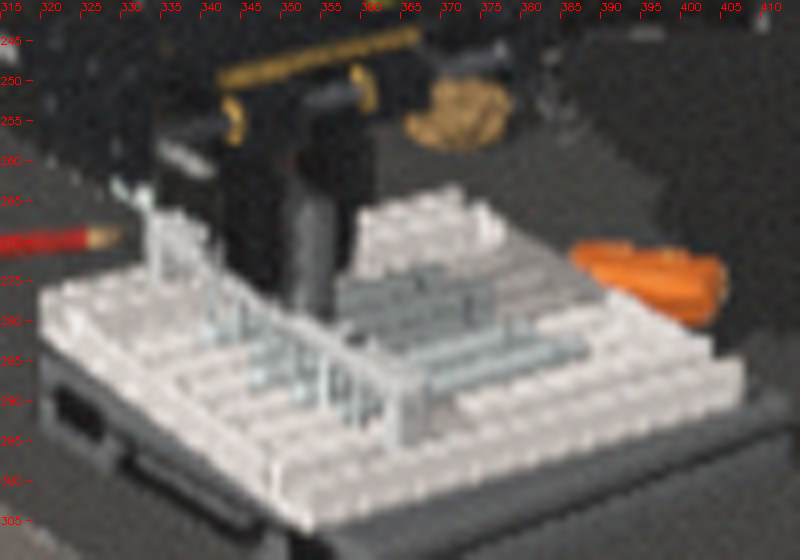

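View pics/t11a.png

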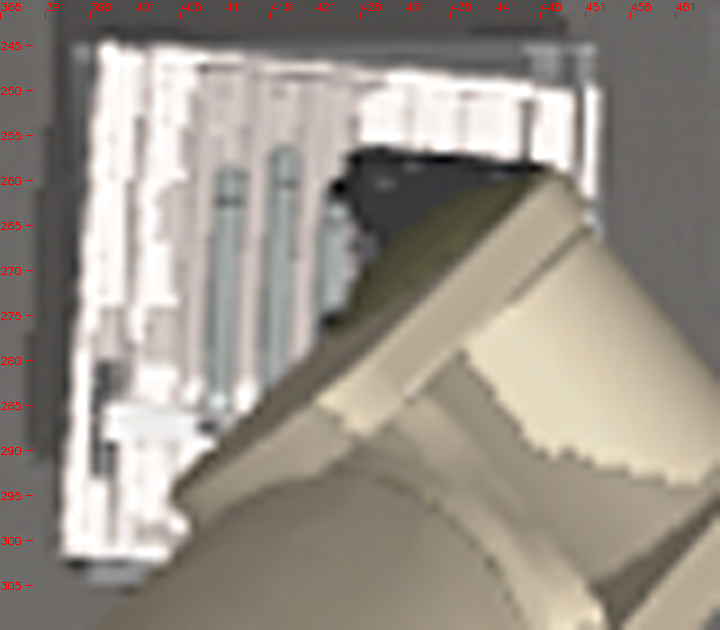

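```bash
python3 -m handwheel '[[1,0,-0.005,0,0],[1,0,-0.005,0,0],[1,0,0.007,0,0],[1,0,0.007,0,0],[1,0,0.007,0,0],[1,0,0.007,0,0],[1,0,0.007,0,0],[1,0,0.007,0,0],[1,0,0.007,0,0],[1,0,0.007,0,0]]' 60; python3 st.py; python3 -m handwheel '[[1,0,0.007,0,0],[1,0,0.007,0,0],[1,0,0.007,0,0],[1,0,0.007,0,0],[1,0,0.007,0,0],[1,0,0,0,0]]' 60; python3 st.py;  python3 look.py 12 ts
```

```text
time: 18.27
eef_pos: [0.4431, -0.3017, 0.0915]
tool_rot: [0.482, 0.518, 0.482, -0.518]
wrist_force: [0.2, 0.1, -0.5]
finger_gap: 0.179
18.27 p [ 0.4431 -0.3017  0.0915] ty ang -4.13 gap 15.784618143185966 F [ 0.2  0.1 -0.5] M [0.02 0.01 0.03] q [-0.82  0.51  1.65  0.    0.98 -0.74] ty [ 0.997 -0.072 -0.   ] tz [-0.072 -0.997 -0.   ]
time: 19.02
eef_pos: [0.4781, -0.3042, 0.0915]
tool_rot: [0.482, 0.518, 0.482, -0.518]
wrist_force: [1.2, -1.0, -0.7]
finger_gap: 0.176
19.02 p [ 0.4781 -0.3042  0.0915] ty ang -4.12 gap 15.496813507260299 F [ 1.2 -1.  -0.7] M [-0.04 -0.21 -0.02] q [-0.77  0.57  1.55  0.    1.02 -0.7 ] ty [ 0.997 -0.072  0.001] tz [-0.072 -0.997  0.   ]
```

View pics/s12a.png

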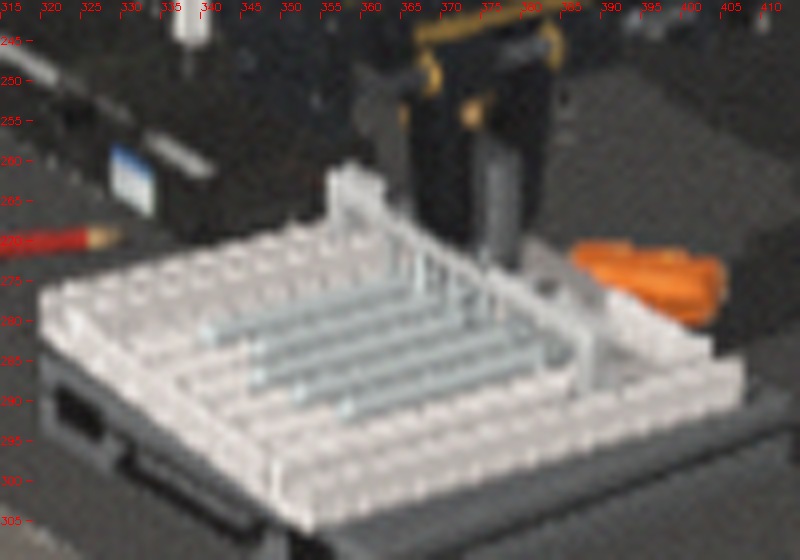

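```bash
python3 -m handwheel '[[1,-0.005,0,0,0],[1,-0.008,0,0,0],[1,-0.012,0,0,0],[1,-0.02,0,0,0],[1,-0.03,0,0,0],[1,-0.03,0,0,0],[1,0,0,0,0]]' 60; python3 st.py; python3 -m handwheel '[[1,0,-0.0166,-0.0562,0],[1,0,-0.0166,-0.0562,0],[1,0,-0.0166,-0.0562,0],[1,0,-0.0166,-0.0562,0],[1,0,-0.0166,-0.0562,0],[1,0,-0.0166,-0.0562,0],[1,0,-0.0166,-0.0562,0],[1,0,-0.0166,-0.0562,0],[1,0,-0.0166,-0.0562,0],[1,0,0,0,0]]' 60; python3 st.py; python3 look.py 13 ts
```

```text
time: 20.0
eef_pos: [0.4782, -0.3047, 0.1989]
tool_rot: [0.483, 0.518, 0.48, -0.518]
wrist_force: [-0.2, 0.1, -2.3]
finger_gap: 0.175
20.0 p [ 0.4782 -0.3047  0.1989] ty ang -4.13 gap 15.416385555151834 F [-0.2  0.1 -2.3] M [-0.07 -0.05  0.02] q [-0.77  0.44  1.44 -0.    1.25 -0.7 ] ty [ 0.997 -0.072  0.004] tz [-0.072 -0.997  0.003]
time: 21.25
eef_pos: [0.3631, 0.2138, 0.1955]
tool_rot: [-0.483, -0.516, -0.484, 0.517]
wrist_force: [0.1, -0.6, -1.8]
finger_gap: 0.179
21.25 p [0.3631 0.2138 0.1955] ty ang -3.79 gap 15.777189832286265 F [ 0.1 -0.6 -1.8] M [-0.06 -0.18 -0.  ] q [0.25 0.14 1.86 0.   1.14 0.32] ty [ 0.998 -0.066 -0.002] tz [-0.066 -0.998  0.   ]
```

View pics/t13a.png

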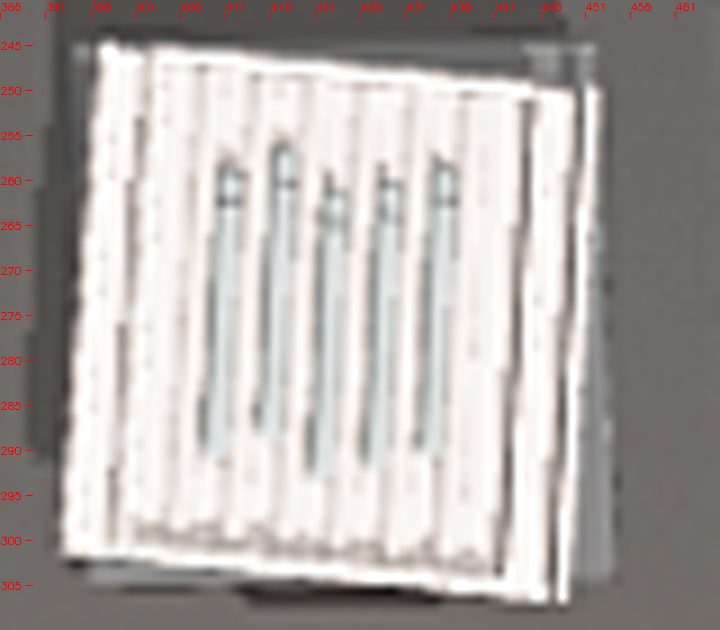

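View pics/s13a.png

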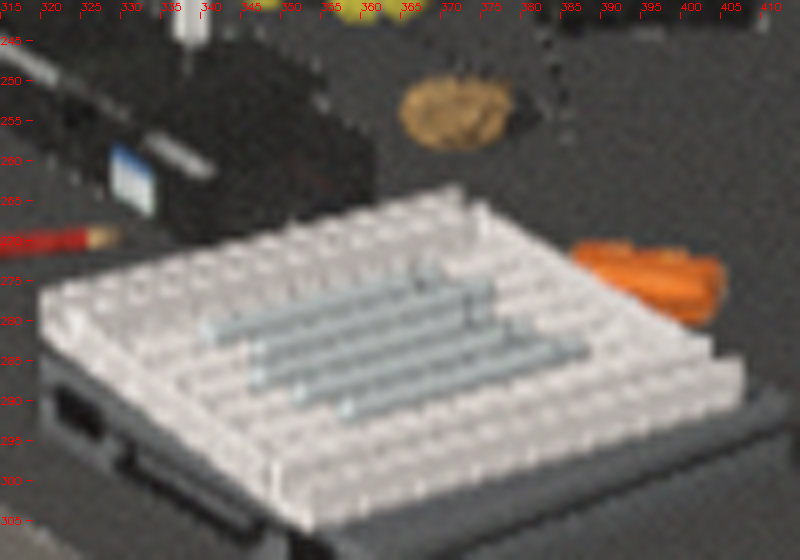

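View pics/t13.png

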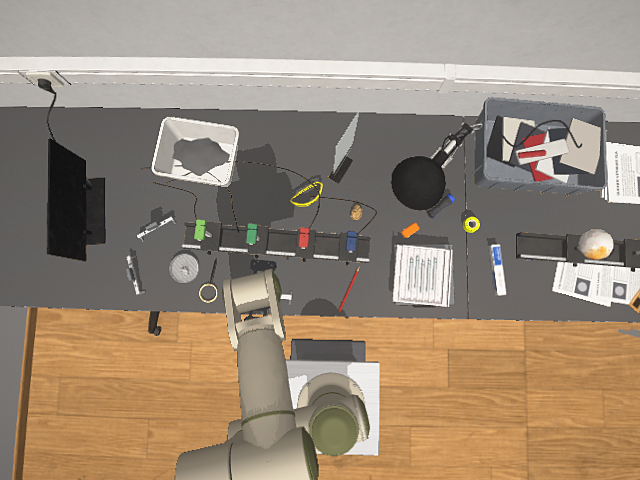

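```bash
python3 - <<'E'
from h import *
P=np.array([[230,165,215,450],[284,150,267,430],[334,180,320,470],[390,170,374,460],[446,160,428,445]],float)
a=plane('top',P.reshape(-1,2)/9+[386,240],.031+.0115)[:,:2]
c=np.array([.4412,-.2925]);th=np.radians(-4.1);Rm=np.array([[np.cos(th),-np.sin(th)],[np.sin(th),np.cos(th)]])
for r in ((a-c)@Rm*1000).reshape(5,4):
    d=r[:2]-r[2:];print(((r[:2]+r[2:])/2).round(1),np.hypot(*d).round(),np.degrees(np.arctan(d[1]/d[0])).round(2))
E
python3 cpred.py .008
```

```text
[ 1.2 39.6] 106.0 0.96
[ 9.6 20.4] 105.0 0.39
[-1.5  0.4] 108.0 1.01
[  4.1 -19.8] 108.0 0.51
[ 10.7 -40. ] 106.0 -0.06
comb [0.365 0.219 0.141]
skid+y ends top [[239.5, 284.2], [237.7, 298.7]] side [[254.8, 204.2], [243.5, 206.2]]
beam+y top top [[235.2, 288.6], [234.6, 293.2]] side [[249.8, 195.9], [246.3, 196.4]]
beam-y top top [[292.4, 294.2], [291.9, 298.9]] side [[269.5, 208.0], [265.7, 208.7]]
skid-y bot top [[292.0, 289.4], [290.5, 303.9]] side [[273.4, 217.3], [261.5, 219.6]]
tips top [[248.7, 292.4], [280.9, 295.6]] side [[252.5, 207.0], [263.6, 214.3]]
```

All five posts measure at y≈40, 20, 0, −20 and −40, each within about 1° of the grooves. The tray corners haven't moved. I'll set the comb down.

```bash
python3 -m handwheel '[[1,0.03,0.01,0,0],[1,0.03,0.01,0,0],[1,0.03,0,0,0],[1,0.025,0,0,0],[1,0.015,0,0,0],[1,0.006,0,0,0],[1,0,0,0,0]]' 60; python3 st.py; python3 -m handwheel '[[1,0.002,0,0,0],[1,0.0015,0,0,0],[1,0,0,0,0]]'; python3 st.py
```

```text
time: 22.22
eef_pos: [0.3852, 0.2089, 0.0605]
tool_rot: [-0.481, -0.518, -0.481, 0.518]
wrist_force: [-0.7, -1.3, -0.2]
finger_gap: 0.175
22.23 p [0.3852 0.2089 0.0605] ty ang -4.21 gap 15.382545996784518 F [-0.7 -1.3 -0.2] M [-0.05 -0.06 -0.01] q [ 0.23  0.39  1.96 -0.    0.79  0.3 ] ty [ 0.997 -0.073 -0.   ] tz [-0.073 -0.997  0.   ]
time: 22.6
eef_pos: [0.385, 0.2097, 0.0571]
tool_rot: [0.482, 0.518, 0.482, -0.518]
wrist_force: [-0.0, 0.5, -1.6]
finger_gap: 0.177
22.6 p [0.385  0.2097 0.0571] ty ang -4.12 gap 15.603188500187203 F [-0.   0.5 -1.6] M [-0.06 -0.05 -0.03] q [ 0.23  0.4   1.96 -0.    0.78  0.3 ] ty [ 0.997 -0.072  0.   ] tz [-0.072 -0.997 -0.   ]
```

```bash
python3 -m handwheel '[[1,0.001,0,0,0],[1,0.001,0,0,0],[1,0.0005,0,0,0],[1,0,0,0,0]]'; python3 st.py
```

```text
time: 23.1
eef_pos: [0.385, 0.2096, 0.0546]
tool_rot: [-0.482, -0.518, -0.482, 0.518]
wrist_force: [-0.5, -0.5, 1.0]
finger_gap: 0.173
23.1 p [0.385  0.2096 0.0546] ty ang -4.13 gap 15.241163323746408 F [-0.5 -0.5  1. ] M [-0.05  0.03  0.08] q [ 0.23  0.4   1.96 -0.    0.78  0.3 ] ty [ 0.997 -0.072 -0.   ] tz [-0.072 -0.997  0.   ]
```

Touchdown. Opening the jaws slowly, then I'll lift.

```bash
python3 -m handwheel '[[0.75,0,0,0,0],[0.7,0,0,0,0],[0.6,0,0,0,0],[0.4,0,0,0,0],[0,0,0,0,0],[0,0,0,0,0],[0,0,0,0,0],[0,0,0,0,0],[0,0,0,0,0],[0,0,0,0,0]]' ; python3 -m handwheel '[[0,0,0,0,0],[0,0,0,0,0],[0,-0.01,0,0,0],[0,-0.03,0,0,0],[0,-0.05,0,0,0],[0,-0.05,0,0,0],[0,-0.05,0,0,0],[0,0,0,0,0]]'; python3 st.py
python3 - <<'E'
from h import *
s=shot('side','s14');t=shot('top','t14')
cv2.imwrite('pics/s14a.png',cv2.resize(s[190:310,220:420],None,fx=4,fy=4,interpolation=cv2.INTER_CUBIC))
E
```

```text
time: 24.35
eef_pos: [0.3849, 0.2097, 0.0545]
tool_rot: [0.482, 0.518, 0.482, -0.518]
wrist_force: [0.1, -0.5, -0.1]
finger_gap: 0.997
time: 25.35
eef_pos: [0.386, 0.21, 0.2482]
tool_rot: [0.483, 0.52, 0.48, -0.515]
wrist_force: [-0.3, 0.6, -0.2]
finger_gap: 1.0
25.35 p [0.386  0.21   0.2482] ty ang -4.12 gap 87.96213558355679 F [-0.3  0.6 -0.2] M [-0.06 -0.03 -0.02] q [0.23 0.12 1.74 0.   1.28 0.3 ] ty [ 0.997 -0.072  0.007] tz [-0.072 -0.997 -0.002]
```

View pics/s14a.png

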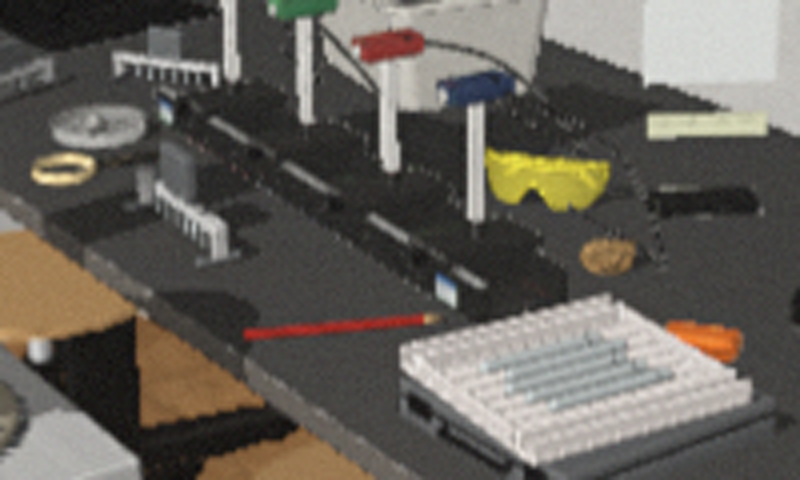

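View pics/t14.png

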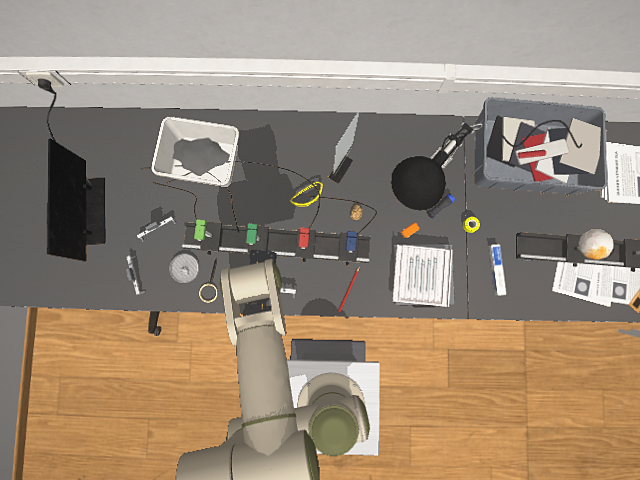

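The comb stands upright on the table, at about (266,238) in the side view. The posts lie straight in the tray, and the pencil, tape, box and other bystanders are where they were.

```bash
python3 -c "
from bench import manip
print(manip.close_job())"
```

```text
the job is handed in; nothing more can be done
None
```

I combed all five posts straight into their own grooves, stood the comb upright on the table, and handed the job in at about 25 s. No verdict was reported.

- **Comb:** I took the largest comb by its grip and set it into both tray channels, with about 16 N of upward force at touchdown. I combed in +x, in −x past the middle, then one more pass in +x. Combing forces stayed below about 4 N.
- **Posts:** With the arm clear, the top view puts them at y ≈ 40, 20, 0, −20 and −40 mm, within about 1° of the grooves. I did not measure their heights directly. Both views show them down between the ribs.
- **Tray and bystanders:** I saw no shift of the tray in either view, and the bystanders look unmoved. I judged both by eye in the pictures and did not measure each one.
- **Comb at the end:** It stands at about (0.385, 0.218), roughly 0.5 m from the tray.

**One disagreement:** the cameras put the case lid about 28 mm above the table. The height at which the comb touched down suggests about 31 mm. That is within the stated 24 to 34 mm, so I went by the contact.

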